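# Slide the drip tray home between the columns of a drinks tower

## Robot

A 6-joint arm with a two-finger parallel gripper is mounted at the origin on the work surface. World frame = base frame: x ahead of the robot, y to its left, z up, the work surface at z = 0. Lengths are in m, angles in degrees, forces in N, time in s.
With the tool pointing down it reaches from about 0.4 to 0.825 m from the base axis. Payload 7 kg.
Tool frame: the origin (TCP) lies at the very end of the fingers, on their centre line; the grasp point (between the pads) lies 19 mm behind it (r.hold_point_z is the distance from the TCP to the grasp point, in m); z points along the fingers, y is the direction in which the jaws open and shut (so a half turn about z gives the same grasp; the last joint's range is limited). The gripper opens to 88 mm and grips with 3 to 60 N. Pads are 19 mm wide; open, the fingers measure 130 mm over their backs; the gripper's body (78 mm by 193 mm) begins 47 mm behind the grasp point.
Start: joints at [93.226, 20.546, 0.682, 0, -70.136, -16.507], TCP at [0.155, 0.657, 0.192] pointing down, gripper open.
Joint ranges: [-176.03, 176.03], [-82.01, 121.73], [-58.28, 71.71], [-173.87, 95.51], [-174.79, -0.11], [-173.66, 173.66]. Speed limits (degrees/s): [136.94, 136.94, 172.46, 180, 180, 180].

## Interface

Orientations are given as [roll, pitch, yaw] about the fixed x, y, z axes, in that order (R = Rz(yaw) Ry(pitch) Rx(roll)).
In Python, from plant import r gives the robot as it stands. The module is installed in compiled form; this text tells all that it offers.
- The arm moves only by the shell command python3 -m inch 'ROWS' [FORCE]. ROWS is text: rows parted by semicolons, each of 7 numbers parted by spaces: the shift along the tool's x, y, z in m, then the turn, a rotation vector about the tool's x, y, z in rad, then the opening, from 0 (shut) to 1 (fully open). In form: tx ty tz ax ay az jaw; .... A call has 1 to 20 rows; each row shifts and turns the commanded pose from where the row before left it, along the tool's axes as they then stand; what a row does not reach is not made up. A row lasts 1/12 s, in which the tool goes at most 41.7 mm and 7.16 degrees, less where a joint would pass 70% of its speed; a pose out of reach is approached as far as the arm can. A call with a gripper value outside its range is refused whole. The fingers move at their own pace and stop on an object; FORCE is the grip in N (left out, the last holds). Time passes only in rows, so rows that do not move let the fingers close. It gives the time, the measured TCP pose, the force and the opening at its end, in the units of the state.
- r.get_state(): the state, without advancing time (a new reading comes with each control period).
- r.capture(name): name is "side" or "top"; returns the picture (480x640x3 uint8, red, green, blue); there is no depth.
- r.camera_params(name): a dict with "vfov" (degrees; the focal length in pixels is half the picture's height over the tangent of half this angle, whatever the lens; pixels are square), "cx", "cy" (the principal point, pixels), "R" (3x3) and "t" (3): a world point X has camera coordinates R X + t. Camera axes: x right, y down, z forward; pixel columns grow to the right and rows downward; lengths in m; the calibration is good to about 2 mm. A picture is of the moment at which its call begins. camera_params takes no time and is no camera call.
- r.close_job(): hands the job in, once; it reports no verdict.
Trained networks look in the newest picture that a camera, given by its name, has taken for a name from the list of things; names that differ only in an ending like _2 or _b are one class to them, and where a whole thing is asked for, a point or a joint stands for the part that bears it (a point fixed in the world has none). Each returns a list of dicts, best first, with "p" (0 to 1); they miss things now and then, are a little off and sometimes report something else, mostly with a low value. They report only what shows in the picture. A call takes as long as a camera call. They do not tell look-alikes from the thing itself.
- r.recognise(target, camera): "xy" ([column, row] in pixels, amid what is visible of it).
The state is a dict: "time_s": time; "joints": joint angles; "qd": joint speeds; "joint_torque": joint torques, N m; "tcp_pos": TCP position; "eef_rot": TCP orientation; "contact_force": force on the tool from outside, world axes, zero at the start; "moment": the same for the moment, N m; "gripper_width": finger opening in m.
Only numpy, scipy, OpenCV 4.12 (cv2) and the standard library are available. Lean on these libraries where they do the work, as an engineer would, in place of code of your own. Each camera call takes 0.05 s, during which the arm holds its last target.

## Task

Push the black drip tray across the counter, through the narrow gap between the two columns of the drinks tower, until its front edge is fully home and square against the dark steel stop strip under the taps. Only push it along the counter, never lift or tip it, do not disturb anything else on the counter, and finish with the tray at rest.

Things in the scene. Friction and masses are not known exactly. Their poses are not given: they have to be found in the camera images.
- tower: Fixed stainless bridge-shaped drinks tower, bolted down. Origin: on the counter, midway between its two columns. x: the way the tray is pushed through the gap (away from the robot, within 10 degrees); y: along the bridge to the left; z up. 50 mm columns stand at y = +145 and -145 mm, x = 0, each on a round foot flange 84 mm in diameter, 14 mm high.
- gap_left (a point): Innermost point of the left (+y) foot flange, on the counter: tower x = 0, y = +103 mm. The gap between the two flanges is narrowest here: 206 mm.
- gap_right (a point): Innermost point of the right (-y) foot flange, on the counter: tower x = 0, y = -103 mm.
- bridge (a point): Middle of the axis of the cross tube: 50 mm in diameter, along tower y, 320 mm above the counter at tower x = 0. Three taps hang on its far (+x) side: spouts end 262 mm above the counter at tower x = 62 mm, handles reach 451 mm high.
- stop (a point): Middle of the near face of the fixed stop strip, on the counter at tower x = +80 mm, y = 0. An upright dark steel strip 180 mm long along tower y, 18 mm high, 3 mm thick. With the tray home against it, the origins of tray and tower coincide and their axes are parallel.
- tray: Loose black drip tray with flush steel grid: closed, 160 mm (its x) by 200 mm (its y), 30 mm high, upright sides, corners rounded to 12 mm, 0.45 to 0.7 kg. Origin: centre of its underside; z up. Starts before the gap, up to 60 mm off its centre line, turned up to 15 degrees. Goes in x first, 3 mm to spare each side. A push of some 2 to 5 N slides it; it stops when the push stops.
- jar_amber: Bystander: amber syrup jar with white cap and pump, 90 mm diameter, 245 mm high overall, loose, standing to one side of the tower. Origin: centre of its underside.
- jar_green: Bystander: green syrup jar with white cap and pump, 90 mm diameter, 245 mm high overall, loose, standing to one side of the tower. Origin: centre of its underside.
- shaker: Bystander: empty steel mixing cup, 86 mm rim diameter, 130 mm high, loose, standing to one side of the tray. Origin: centre of its underside.
- scoop: Bystander: aluminium ice scoop lying on the counter, loose, to one side of the tray; 205 mm long along its x, 75 mm wide, 45 mm high. Its pan runs from its origin (under the back wall of the pan) to x = +110 mm, its handle to x = -95 mm.
- cups: Bystander: stack of upturned red paper cups, 86 mm diameter, 165 mm high, loose, to one side of the tower. Origin: centre of its underside.
- squeeze: Bystander: yellow squeeze bottle, 54 mm diameter, 170 mm high, loose, to one side of the tower. Origin: centre of its underside.
Things that resemble listed ones, but are neither listed nor needed, are in the scene too. Of the things that look like the tray, the largest one is meant.

How it is judged:
By the outcome, as a careful person would: the job done as asked, in the order asked, and still so for the second after the job is handed in, with the robot touching nothing.
It also fails if it takes over 72 s, if anything falls off the work surface, if the arm or the gripper's body presses on something with over 40 N, if the wrist force passes 120 N, or if a joint passes its speed limit or range.

## Working session

There is one attempt and no reset: what is moved stays moved. The work goes in short steps, Python scripts to look and compute and a shell command to move; the robot and the scene stay as the last step left them, time stands still between calls to the robot, and variables do not carry over. Pictures are saved under pics/ and viewed, and the job is handed in when it is done.

```bash
mkdir -p pics
python3 - <<'E'
from plant import r
import cv2
print(r.get_state())
for n in("side","top"):
    im=r.capture(n); cv2.imwrite(f"pics/{n}0.png",im[:,:,::-1]); print(n,r.camera_params(n))
    for t in("tray","tower"):
        print(t,[(d['p'],d['xy']) for d in r.recognise(t,n)])
E
```

```text
{'time_s': 0.0, 'joints': array([ 9.32254610e+01,  2.05914584e+01,  6.37282458e-01, -2.11421832e-02,
       -7.01348111e+01, -1.65071282e+01]), 'qd': array([-0.01672241, -0.02529715, -0.0146145 ,  0.02546892,  0.0378785 ,
        0.05758423]), 'joint_torque': array([ 1.11887985e-03, -5.82712805e+01,  2.93059409e+01,  6.99733749e+00,
        6.94596136e-03, -1.58343018e-04]), 'tcp_pos': array([0.15496723, 0.65644645, 0.19114589]), 'eef_rot': array([ 1.79909033e+02, -6.23078930e-03, -1.32888620e+01]), 'contact_force': array([-0.06849276,  0.055683  , -0.27906133]), 'moment': array([-0.00350469,  0.01114044,  0.01524904]), 'gripper_width': 0.08740180534149658}
side {'vfov': 57.43144959731903, 'cx': 313.37758561828804, 'cy': 240.60387442646876, 'R': array([[ 0.79203214, -0.6100444 ,  0.0230415 ],
       [-0.37941363, -0.52146672, -0.76427596],
       [ 0.47825765,  0.59658887, -0.64447757]]), 't': array([-0.41923211,  0.36411031,  0.81171005])}
tray [(0.96, [199.2, 305.9]), (0.93, [314.1, 318.1]), (0.78, [295.7, 443.5]), (0.62, [310.8, 207.6])]
tower [(0.62, [410.5, 205.9])]
top {'vfov': 52.84947669499527, 'cx': 310.51856141177046, 'cy': 243.65420672996052, 'R': array([[-0.02615176, -0.99937276, -0.02387816],
       [-0.99572838,  0.02815738, -0.08793264],
       [ 0.08854983,  0.02147657, -0.99584019]]), 't': array([0.04262468, 0.54533641, 1.20613631])}
tray [(0.95, [331.7, 260.6]), (0.87, [416.2, 338.8]), (0.7, [256.8, 340.9]), (0.55, [339.6, 161.4])]
tower [(0.63, [341.3, 163.7]), (0.37, [470.0, 251.4])]
```

View pics/side0.png

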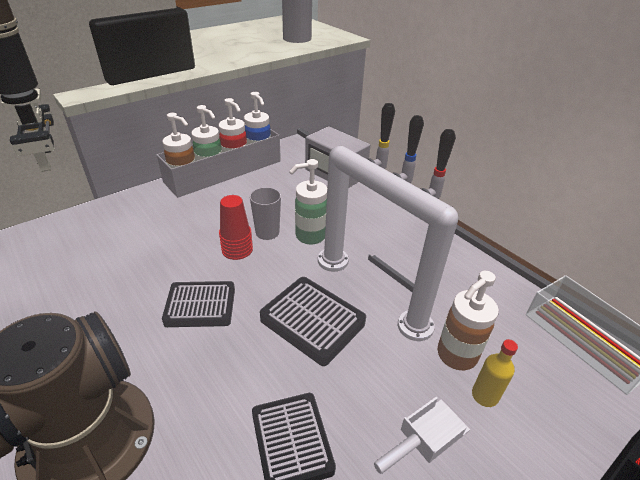

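View pics/top0.png

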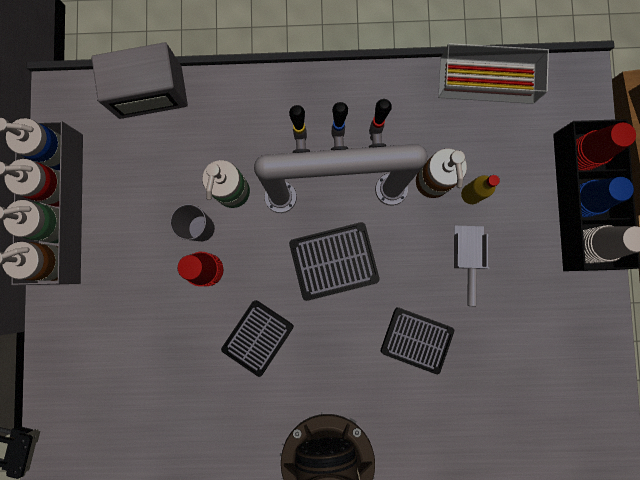

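The tray candidates in the top picture are the centre one at (335,261), the left one at (257,340) and the right one at (418,340). The centre one is the largest and sits just before the gap, so I choose it. I'll check it in a crop.

Run:
```python
import cv2
im=cv2.imread("pics/top0.png")[140:310,240:440]
cv2.imwrite("pics/topc.png",cv2.resize(im,None,fx=3.5,fy=3.5,interpolation=cv2.INTER_CUBIC))
im=cv2.imread("pics/side0.png")[230:370,250:450]
cv2.imwrite("pics/sidec.png",cv2.resize(im,None,fx=4,fy=4,interpolation=cv2.INTER_CUBIC))
```

```text
(no output)
```

View pics/topc.png

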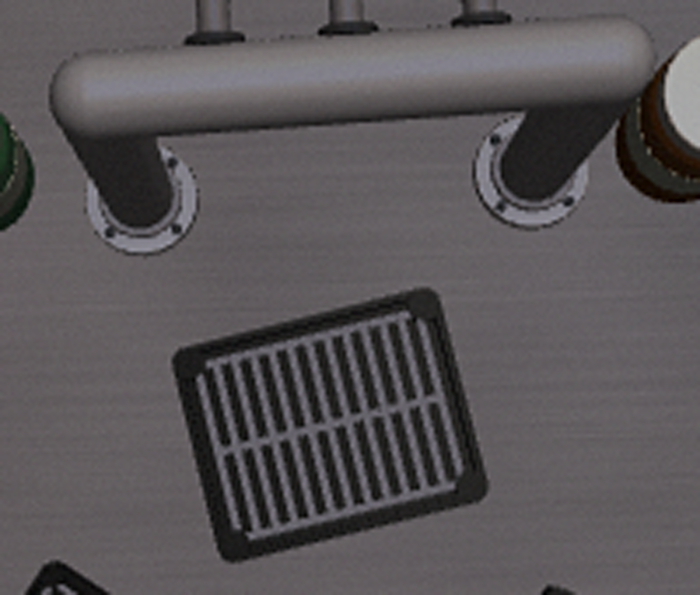

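View pics/sidec.png

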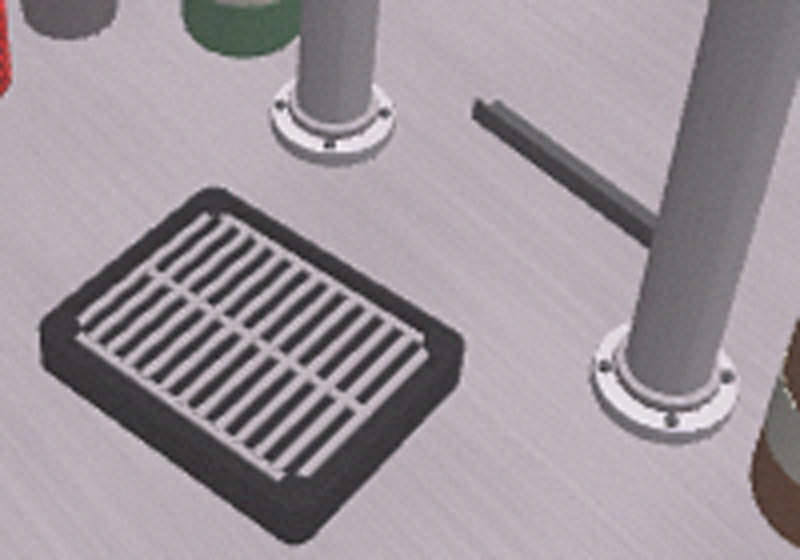

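The crop confirms the choice: the centre tray is the largest, sitting before the gap with its left front corner lagging. I'll fit the tray and tower with their models in both views.

```bash
cat > h.py <<'E'
import numpy as np, cv2, math
from scipy.optimize import least_squares
from scipy.ndimage import map_coordinates
def cam(r,n):
    c=r.camera_params(n); c['f']=240/math.tan(math.radians(c['vfov']/2)); return c
def proj(c,X):
    P=np.atleast_2d(X)@np.array(c['R']).T+np.array(c['t'])
    return np.c_[c['f']*P[:,0]/P[:,2]+c['cx'],c['f']*P[:,1]/P[:,2]+c['cy']]
def unproj(c,uv,z):
    R=np.array(c['R']);C=-R.T@np.array(c['t'])
    d=R.T@np.array([(uv[0]-c['cx'])/c['f'],(uv[1]-c['cy'])/c['f'],1])
    return C+d*(z-C[2])/d[2]
def rrect(z,a=.08,b=.1,rad=.012):
    p=[]
    for sx,sy,a0 in((1,1,0),(-1,1,90),(-1,-1,180),(1,-1,270)):
        for t in range(0,91,15):
            q=math.radians(a0+t); p.append([sx*(a-rad)+rad*math.cos(q),sy*(b-rad)+rad*math.sin(q),z])
    return np.array(p)
def circ(y,z,R=.042):
    q=np.linspace(0,2*np.pi,60,endpoint=False); return np.c_[R*np.cos(q),y+R*np.sin(q),0*q+z]
TRAY=[np.r_[rrect(0),rrect(.03)]]
TOWER=[np.r_[circ(s*.145,0),circ(s*.145,.014)] for s in(1,-1)]
def place(M,p):
    c,s=math.cos(p[2]),math.sin(p[2]); 
    return M@np.array([[c,-s,0],[s,c,0],[0,0,1]]).T+np.array([p[0],p[1],0])
def outline(c,M,p,n=160):
    u=cv2.convexHull(proj(c,place(M,p)).astype(np.float32))[:,0].astype(float)
    v=np.r_[u,u[:1]];d=np.r_[0,np.cumsum(np.linalg.norm(np.diff(v,axis=0),axis=1))]
    t=np.linspace(0,d[-1],n,endpoint=False)
    q=np.c_[np.interp(t,d,v[:,0]),np.interp(t,d,v[:,1])]
    tg=np.roll(q,-1,0)-np.roll(q,1,0);tg/=np.linalg.norm(tg,axis=1)[:,None]+1e-9
    nn=np.c_[tg[:,1],-tg[:,0]]
    nn*=np.sign(np.sum(nn*(q-q.mean(0)),1))[:,None]
    return q,nn
def fit(views,models,p0,w=7,sign=0,it=12,excl=None):
    """views: [(cam,gray float)]; sign=+1 edge brightens outward; iterated edge search"""
    p=np.array(p0,float)
    for k in range(it):
        ww=max(2.5,w*(1-k/(it-2))) 
        A=[]
        for c,g in views:
            for M in models:
                q,nn=outline(c,M,p); s=np.arange(-ww,ww+.01,.25)
                X=q[:,None]+nn[:,None]*s[None,:,None]
                pr=map_coordinates(g,[X[...,1],X[...,0]],order=1,mode='nearest')
                gr=np.gradient(pr,axis=1)/.25
                gr=gr*sign if sign else abs(gr)
                j=gr.argmax(1); st=gr[np.arange(len(j)),j]
                ok=(st>6)&(j>0)&(j<len(s)-1)
                A.append((c,M,q[ok]+nn[ok]*s[j[ok]][:,None]))
        def res(p):
            o=[]
            for c,M,T in A:
                if not len(T):continue
                q,nn=outline(c,M,p,400)
                D=((T[:,None]-q[None])**2).sum(2).argmin(1)
                o.append(((T-q[D])*nn[D]).sum(1))
            return np.concatenate(o)
        p=least_squares(lambda y:res(y*[.01,.01,.1]),p/[.01,.01,.1],loss='soft_l1',f_scale=.5).x*[.01,.01,.1]
    e=res(p); return p,np.median(abs(e)),len(e)
def gray(im): return cv2.GaussianBlur(cv2.cvtColor(im,cv2.COLOR_RGB2GRAY),(0,0),.7).astype(float)
def draw(im,c,items,fn,box,k=4):
    o=cv2.resize(im[box[1]:box[3],box[0]:box[2],::-1],None,fx=k,fy=k,interpolation=cv2.INTER_CUBIC)
    for M,p in items:
        q=(outline(c,M,p)[0]-[box[0],box[1]]+.5)*k
        cv2.polylines(o,[q.round().astype(int)],True,(0,255,0),1)
    cv2.imwrite(fn,o)
E
cat > m0.py <<'E'
from h import *
from plant import r
cs=cam(r,'side');ct=cam(r,'top')
S=cv2.imread('pics/side0.png')[:,:,::-1].copy();T=cv2.imread('pics/top0.png')[:,:,::-1].copy()
print([unproj(ct,q,.014) for q in((280.3,196.6),(391.7,188.9))],[unproj(cs,q,.014) for q in((333.5,259.3),(416.2,323.8))])
L=unproj(ct,(280.3,196.6),.014);R=unproj(ct,(391.7,188.9),.014)
print(np.linalg.norm(L-R)); d=L-R
pw0=[*((L+R)/2)[:2],math.atan2(-d[0],d[1])]
t0=unproj(ct,(334,261),.03);pt0=[t0[0],t0[1],math.radians(14)]
for nm,v in(('both',[(ct,gray(T)),(cs,gray(S))]),('top',[(ct,gray(T))]),('side',[(cs,gray(S))])):
    pw=fit(v,TOWER,pw0,4);pt=fit(v,TRAY,pt0,7,sign=1)
    for n,p in(('tower',pw),('tray',pt)):print(nm,n,p[0][:2].round(4),np.degrees(p[0][2]).round(2),p[1:])
    if nm=='both':
        it=[(m,pw[0]) for m in TOWER]+[(m,pt[0]) for m in TRAY]
        st=np.array([[.08,y,z] for y in(-.09,.09) for z in(0,.018)]+[[.083,y,z] for y in(-.09,.09) for z in(0,.018)])
        it.append((st,pw[0]))
        draw(T,ct,it,'pics/fT.png',(240,140,440,310),3.5);draw(S,cs,it,'pics/fS.png',(250,230,450,370))
E
python3 m0.py
```

```text
[array([0.67205283, 0.10323814, 0.014     ]), array([ 0.6833706 , -0.18559962,  0.014     ])] [array([0.6696713, 0.0939855, 0.014    ]), array([ 0.68379544, -0.18995198,  0.014     ])]
0.2890594094051227
both tower [ 0.6829 -0.0415] 2.66 (np.float64(0.7499999980849811), 401)
both tray [ 0.5008 -0.0305] 13.92 (np.float64(0.49999999949425944), 320)
top tower [ 0.6844 -0.0432] 2.18 (np.float64(0.7499999979731813), 240)
top tray [ 0.501  -0.0305] 13.86 (np.float64(0.49999999949422314), 160)
side tower [ 0.6792 -0.0412] 2.27 (np.float64(0.7499550371273065), 192)
side tray [ 0.5002 -0.0305] 14.0 (np.float64(0.4999999995121879), 160)
```

View pics/fT.png

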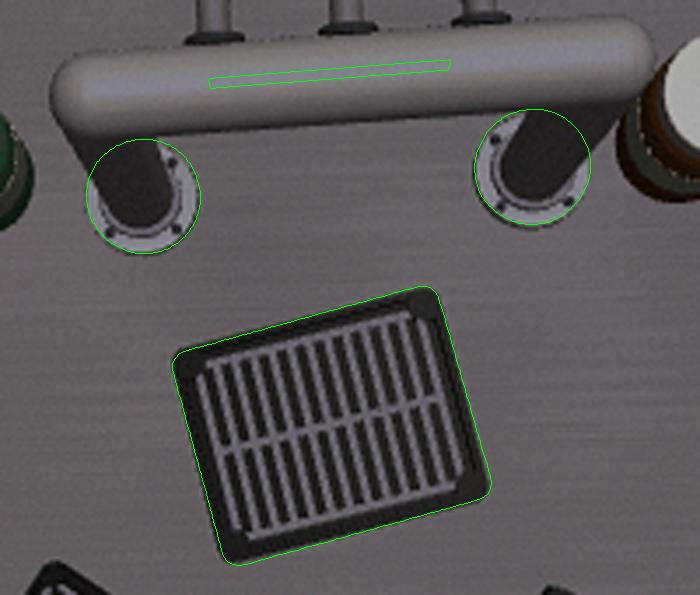

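View pics/fS.png

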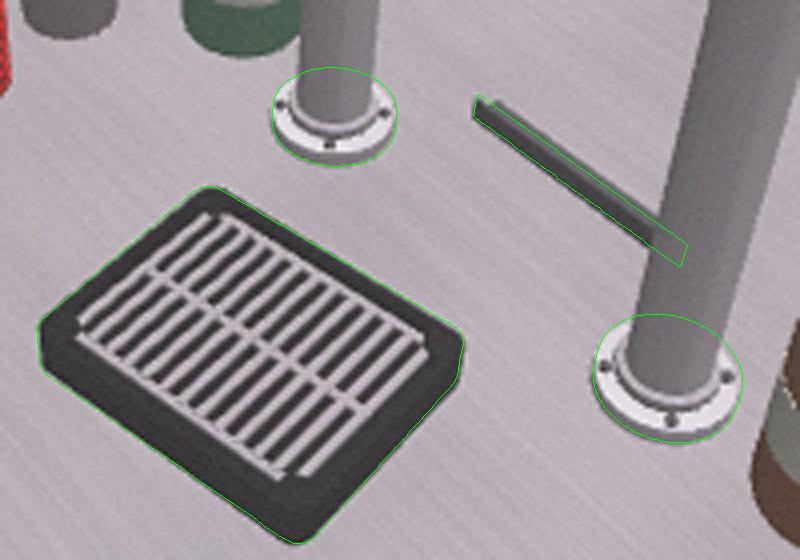

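Tray fit is good (both views agree to 1 mm). The flange fit is contaminated by the columns; I'll refine it with the flange top circle only, masked by the columns, plus the strip.

```bash
cat > m1.py <<'E'
from h import *
from plant import r
cs=cam(r,'side');ct=cam(r,'top')
S=cv2.imread('pics/side0.png')[:,:,::-1].copy();T=cv2.imread('pics/top0.png')[:,:,::-1].copy()
C=[circ(s*.145,.014) for s in(1,-1)]
def occ(c,p):
    m=np.zeros((480,640),np.uint8)
    for s in(1,-1):
        q=proj(c,place(np.r_[circ(s*.145,.014,.031),circ(s*.145,.3,.028)],p)).astype(np.float32)
        cv2.fillConvexPoly(m,cv2.convexHull(q).astype(int),1)
    b=np.array([[x,y,z] for x in(-.03,.03) for y in(-.18,.18) for z in(.29,.35)])
    cv2.fillConvexPoly(m,cv2.convexHull(proj(c,place(b,p)).astype(np.float32)).astype(int),1)
    return cv2.dilate(m,np.ones((5,5)))
line=np.c_[np.full(60,.08),np.linspace(-.085,.088,60),np.zeros(60)]
def fitw(views,p,usestrip,off=None):
    for k in range(12):
        w=max(2,5-k*.5);A=[]
        for vi,(c,g) in enumerate(views):
            m=occ(c,p)
            for M,closed in [(C[0],1),(C[1],1)]+([(line,0)] if usestrip and c is cs else []):
                u=proj(c,place(M,p)); 
                if closed:
                    tg=np.roll(u,-1,0)-np.roll(u,1,0)
                else: tg=np.gradient(u,axis=0)
                n=np.c_[tg[:,1],-tg[:,0]];n/=np.linalg.norm(n,axis=1)[:,None]
                if closed:n*=np.sign((n*(u-u.mean(0))).sum(1))[:,None]
                elif n[0,1]<0:n=-n  # downward: dark->bright
                s=np.arange(-w,w+.01,.2);X=u[:,None]+n[:,None]*s[None,:,None]
                gr=np.gradient(map_coordinates(g,[X[...,1],X[...,0]],order=1),axis=1)*(-1 if closed else 1)/.2
                j=gr.argmax(1);ok=(gr.max(1)>6)&(j>0)&(j<len(s)-1)
                ui=np.clip(u.round().astype(int),0,[639,479]);ok&=m[ui[:,1],ui[:,0]]==0
                A.append((c,M[ok],n[ok],(u+n*s[j][:,None])[ok]))
        res=lambda p:np.concatenate([((t-proj(c,place(M,p)))*n).sum(1) for c,M,n,t in A])
        f=least_squares(lambda y:res(y*[.01,.01,.1]),p/[.01,.01,.1],loss='soft_l1',f_scale=.4);p=f.x*[.01,.01,.1]
    return p,[(len(a[1]),np.round(np.mean(((a[3]-proj(a[0],place(a[1],p)))*a[2]).sum(1)),2)) for a in A]
p0=np.array([.680,-.044,math.radians(2.5)])
for nm,v in(('both',[(ct,gray(T)),(cs,gray(S))]),('top',[(ct,gray(T))]),('side',[(cs,gray(S))])):
  for us in(0,1):
    p,e=fitw(v,p0,us);print(nm,us,p[:2].round(4),np.degrees(p[2]).round(2),e)
    if nm=='both':
        st=np.array([[x,y,z] for y in(-.09,.09) for z in(0,.018) for x in(.08,.083)])
        it=[(m,p) for m in C]+[(st,p)]
        draw(T,ct,it,'pics/gT.png',(240,140,440,310),3.5);draw(S,cs,it,'pics/gS.png',(250,230,450,370))
E
python3 m1.py
```

```text
both 0 [ 0.6805 -0.0415] 2.3 [(33, np.float64(-0.37)), (30, np.float64(-0.08)), (30, np.float64(0.23)), (34, np.float64(-0.02))]
both 1 [ 0.6802 -0.0416] 2.31 [(33, np.float64(-0.44)), (31, np.float64(-0.13)), (30, np.float64(0.11)), (34, np.float64(-0.08)), (48, np.float64(0.12))]
top 0 [ 0.6807 -0.0405] 2.25 [(34, np.float64(-0.17)), (30, np.float64(-0.15))]
top 1 [ 0.6807 -0.0405] 2.25 [(34, np.float64(-0.17)), (30, np.float64(-0.15))]
side 0 [ 0.6798 -0.0427] 2.45 [(29, np.float64(0.01)), (34, np.float64(-0.17))]
side 1 [ 0.6798 -0.0427] 2.42 [(29, np.float64(0.01)), (34, np.float64(-0.16)), (48, np.float64(-0.01))]
```

View pics/gS.png

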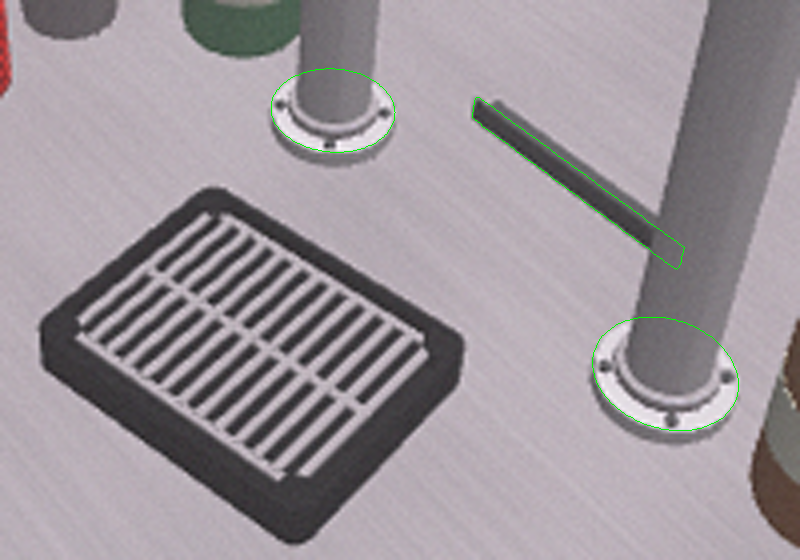

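View pics/gT.png

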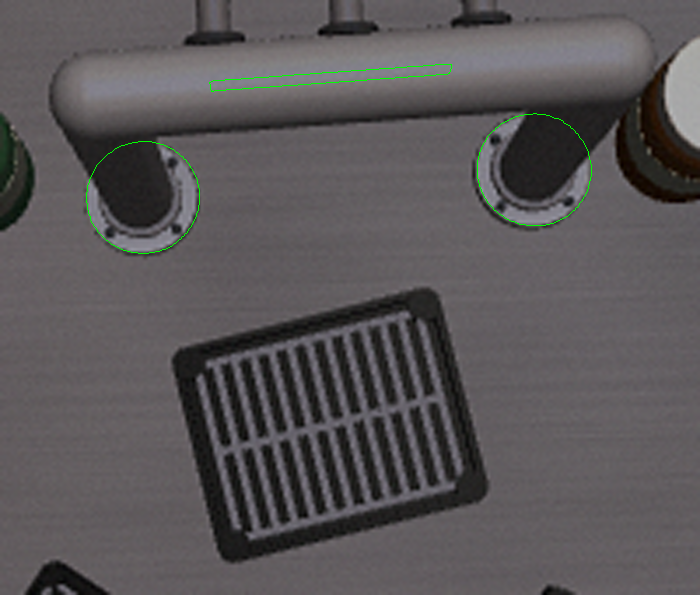

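The overlays now sit on the flanges and the strip. The tower is at about (0.680, -0.042) with yaw 2.35°. The tray is at (0.501, -0.0305) with yaw 13.9°.

In the tower frame the tray is 18 mm too far left and turned 11.6°. Plan:
1. Push the tray's left side with the open jaws as a two-point fence, which squares and centres it.
2. Push from behind, straight through the gap.

First I'll check where the bystanders are.

```bash
cat >> h.py <<'E'
def togo(r,x,y,z,yaw):
    from scipy.spatial.transform import Rotation as Ro
    s=r.get_state();a=s['eef_rot'];R=Ro.from_euler('xyz',a,degrees=True)
    Rt=Ro.from_euler('xyz',[180,0,yaw],degrees=True)
    d=np.array([x,y,z])-s['tcp_pos']
    print('t',round(s['time_s'],2),'pos',s['tcp_pos'].round(4),'rot',a.round(2),'F',s['contact_force'].round(1),'w',round(s['gripper_width'],4))
    print('togo shift in present tool axes',R.inv().apply(d).round(4),'in target axes',Rt.inv().apply(d).round(4),'turn',(R.inv()*Rt).as_rotvec().round(4))
E
python3 - <<'E'
from h import *
from plant import r
ct=cam(r,'top')
for n,uv,z in(('cups top',(191,267),.165),('shaker rim',(187,221),.13),('green base',(233,192),.05),('trayL',(257,340),.03),('trayR',(418,340),.03),('scoop',(471,250),.03),('amber',(440,175),.1),('squeeze',(480,190),.1)):
    print(n,unproj(ct,uv,z).round(3))
# side push start: 25mm off tray's left side, gripper centre at tray x=0
W=(.680,-.0418,math.radians(2.35));t=(.5008,-.0305,math.radians(13.92))
p=place(np.array([[0,.1+.045,0]]),t)[0];print('start',p)
togo(r,p[0],p[1],.25,-76.08)
E
```

```text
cups top [0.488 0.296 0.165]
shaker rim [0.599 0.315 0.13 ]
green base [0.681 0.22  0.05 ]
trayL [0.308 0.168 0.03 ]
trayR [ 0.298 -0.233  0.03 ]
scoop [ 0.518 -0.375  0.03 ]
amber [ 0.697 -0.29   0.1  ]
squeeze [ 0.657 -0.383  0.1  ]
start [0.4659178  0.11024172 0.        ]
t 0.3 pos [0.1551 0.6567 0.1917] rot [ 1.7997e+02 -1.0000e-02 -1.3280e+01] F [-0.   0.1  0.8] w 0.0881
togo shift in present tool axes [ 0.4281  0.4605 -0.058 ] in target axes [ 0.6052 -0.1702 -0.0583] turn [ 5.000e-04 -4.000e-04  1.096e+00]
```

```bash
python3 -m inch '0 0 -0.006 0 0 0.1096 1;0 0 -0.006 0 0 0.1096 1;0 0 -0.006 0 0 0.1096 1;0 0 -0.006 0 0 0.1096 1;0 0 -0.006 0 0 0.1096 1;0 0 -0.006 0 0 0.1096 1;0 0 -0.006 0 0 0.1096 1;0 0 -0.006 0 0 0.1096 1;0 0 -0.006 0 0 0.1096 1;0 0 -0.006 0 0 0.1096 1'
```

```text
time_s: 1.13
tcp_pos: [0.155, 0.6568, 0.2523]
eef_rot: [180.0, -0.0, -76.4]
contact_force: [-1.3, 0.7, -0.5]
gripper_width: 0.0876
```

```bash
python3 -m inch '0.015 -0.004 0 0 0 0 1;0.03 -0.0085 0 0 0 0 1;0.03 -0.0085 0 0 0 0 1;0.03 -0.0085 0 0 0 0 1;0.03 -0.0085 0 0 0 0 1;0.03 -0.0085 0 0 0 0 1;0.03 -0.0085 0 0 0 0 1;0.03 -0.0085 0 0 0 0 1;0.03 -0.0085 0 0 0 0 1;0.03 -0.0085 0 0 0 0 1;0.03 -0.0085 0 0 0 0 1;0.03 -0.0085 0 0 0 0 1;0.03 -0.0085 0 0 0 0 1;0.03 -0.0085 0 0 0 0 1;0.03 -0.0085 0 0 0 0 1;0.03 -0.0085 0 0 0 0 1;0.03 -0.0085 0 0 0 0 1;0.03 -0.0085 0 0 0 0 1;0.03 -0.0085 0 0 0 0 1;0.03 -0.0085 0 0 0 0 1'
python3 - <<'E'
from h import *
from plant import r
togo(r,.4659,.1102,.012,-76.08)
E
```

```text
time_s: 2.8
tcp_pos: [0.4569, 0.1275, 0.2524]
eef_rot: [-180.0, 0.0, -76.1]
contact_force: [0.0, 0.1, -0.4]
gripper_width: 0.0876
t 2.8 pos [0.4569 0.1275 0.2524] rot [-1.7996e+02  2.0000e-02 -7.6070e+01] F [ 0.   0.1 -0.4] w 0.0876
togo shift in present tool axes [ 0.019  -0.0044  0.2404] in target axes [ 0.0189 -0.0046  0.2404] turn [-0.0007  0.0004  0.0002]
```

```bash
python3 -m inch '0.009 -0.002 0.02 0 0 0 1;0.01 -0.0024 0.035 0 0 0 1;0 0 0.035 0 0 0 1;0 0 0.035 0 0 0 1;0 0 0.035 0 0 0 1;0 0 0.035 0 0 0 1;0 0 0.025 0 0 0 1;0 0 0.015 0 0 0 1;0 0 0.005 0 0 0 1;0 0 0 0 0 0 1'
python3 - <<'E'
from h import *
from plant import r
togo(r,.4659,.1102,.012,-76.08)
for n in('top','side'):
    cv2.imwrite(f'pics/{n}1.png',r.capture(n)[:,:,::-1])
E
```

```text
time_s: 3.63
tcp_pos: [0.4646, 0.111, 0.0111]
eef_rot: [179.9, -0.1, -76.1]
contact_force: [0.1, -0.1, 0.5]
gripper_width: 0.0878
t 3.63 pos [0.4646 0.111  0.0111] rot [ 1.7986e+02 -6.0000e-02 -7.6080e+01] F [ 0.1 -0.1  0.5] w 0.0878
togo shift in present tool axes [ 0.0011 -0.001  -0.0009] in target axes [ 0.0011 -0.001  -0.0009] turn [ 0.0024 -0.001   0.    ]
```

View pics/side1.png

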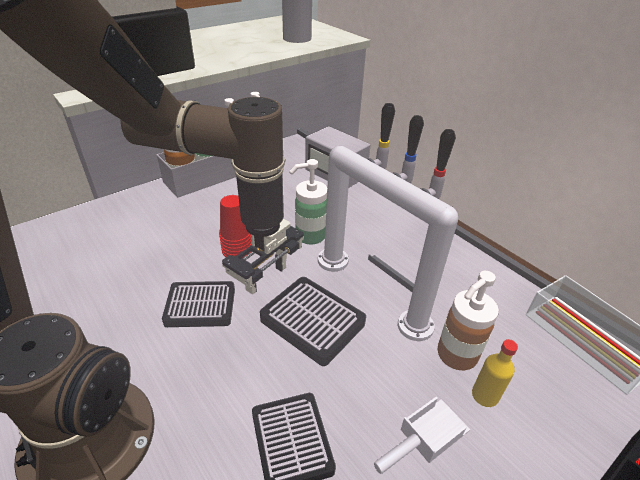

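View pics/top1.png

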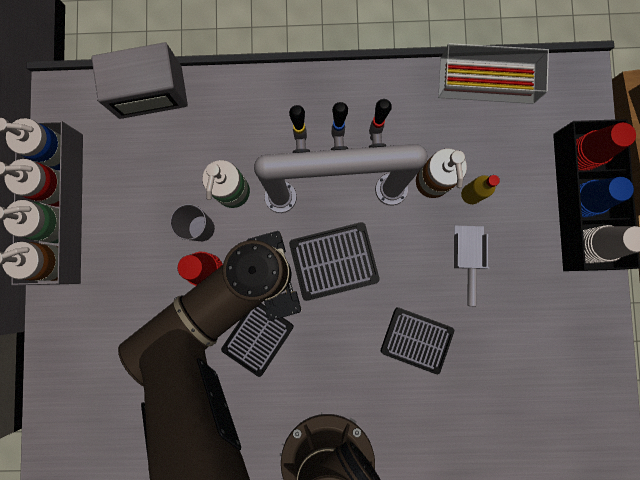

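Both views show the jaws standing clear on the tray's left (top: body near (270,275)), with nothing disturbed. Approaching to near contact.

```bash
python3 -m inch '0.005 0 0 0 0 0 1;0.008 -0.0005 0 0 0 0 1;0.008 -0.0005 0 0 0 0 1;0.006 0 0 0 0 0 1;0.004 0 0 0 0 0 1;0.002 0 0 0 0 0 1;0.001 0 0 0 0 0 1;0.001 0 0 0 0 0 1;0 0 0 0 0 0 1'
python3 - <<'E'
from h import *
from plant import r
togo(r,.4977,.0603,.011,-87.65)
togo(r,.4745,.0758,.011,-76.08)
E
```

```text
time_s: 4.48
tcp_pos: [0.4747, 0.0777, 0.012]
eef_rot: [180.0, -0.0, -76.1]
contact_force: [-0.1, -0.8, -0.1]
gripper_width: 0.0877
t 4.48 pos [0.4747 0.0777 0.012 ] rot [179.99  -0.   -76.08] F [-0.1 -0.8 -0.1] w 0.0877
togo shift in present tool axes [ 0.0224 -0.0181  0.001 ] in target axes [ 0.0183 -0.0223  0.001 ] turn [ 1.000e-04 -1.000e-04  2.019e-01]
t 4.48 pos [0.4747 0.0777 0.012 ] rot [179.99  -0.   -76.08] F [-0.1 -0.8 -0.1] w 0.0877
togo shift in present tool axes [0.0018 0.0007 0.001 ] in target axes [0.0018 0.0007 0.001 ] turn [ 0.0002 -0.0001 -0.0001]
```

```bash
python3 -m inch '0.001 0 0 0 0 0 1;0.0008 0 0 0 0 0 1;0.0009 -0.0013 0 0 0 0.0126 1;0.0009 -0.0013 0 0 0 0.0126 1;0.0009 -0.0013 0 0 0 0.0126 1;0.0009 -0.0013 0 0 0 0.0126 1;0.0009 -0.0013 0 0 0 0.0126 1;0.0009 -0.0013 0 0 0 0.0126 1;0.0009 -0.0013 0 0 0 0.0126 1;0.0009 -0.0013 0 0 0 0.0126 1;0.0009 -0.0013 0 0 0 0.0126 1;0.0009 -0.0013 0 0 0 0.0126 1;0.0009 -0.0013 0 0 0 0.0126 1;0.0009 -0.0013 0 0 0 0.0126 1;0.0009 -0.0013 0 0 0 0.0126 1;0.0009 -0.0013 0 0 0 0.0126 1;0.0009 -0.0013 0 0 0 0.0126 1;0.0009 -0.0013 0 0 0 0.0126 1;0 0 0 0 0 0 1'
cat > look.py <<'E'
import sys
from h import *
from plant import r
cs=cam(r,'side');ct=cam(r,'top');k=sys.argv[1];g=[float(a) for a in sys.argv[2:5]]
W=np.array([.680,-.0418,math.radians(2.35)])
S=r.capture('side');T=r.capture('top')
cv2.imwrite(f'pics/s{k}.png',S[:,:,::-1]);cv2.imwrite(f'pics/t{k}.png',T[:,:,::-1])
p0=place(np.array([[g[0],g[1],0]]),W)[0];p0=[p0[0],p0[1],W[2]+math.radians(g[2])]
for nm,v in(('both',[(ct,gray(T)),(cs,gray(S))]),('top',[(ct,gray(T))]),('side',[(cs,gray(S))])):
    p,e,n=fit(v,TRAY,p0,6,sign=1)
    c,s=math.cos(W[2]),math.sin(W[2]);d=p[:2]-W[:2]
    print(nm,'world',p[:2].round(4),np.degrees(p[2]).round(2),'in tower',np.round([c*d[0]+s*d[1],c*d[1]-s*d[0]],4),np.degrees(p[2]-W[2]).round(2),round(e,2),n)
    if nm=='both':
        box=lambda c:(lambda q:(int(q[0]-80),int(q[1]-70),int(q[0]+80),int(q[1]+70)))(proj(c,[[p[0],p[1],0.02]])[0])
        a=[]
        for c,im in((ct,T),(cs,S)):
            draw(im,c,[(TRAY[0],p)],'pics/_.png',box(c),2.5);a.append(cv2.imread('pics/_.png'))
        h=min(x.shape[0] for x in a);cv2.imwrite(f'pics/f{k}.png',np.hstack([x[:h] for x in a]))
togo(r,.4977,.0603,.012,-87.65)
E
python3 look.py 2 -0.178 0.004 1
```

```text
time_s: 6.07
tcp_pos: [0.4981, 0.0648, 0.0121]
eef_rot: [-180.0, -0.0, -87.7]
contact_force: [0.5, 0.8, 0.3]
gripper_width: 0.0876
both world [ 0.5038 -0.047 ] 6.76 in tower [-0.1763  0.0021] 4.41 1.25 139
top world [ 0.5044 -0.0471] 6.59 in tower [-0.1757  0.0019] 4.24 1.25 66
side world [ 0.501  -0.0451] 3.35 in tower [-0.179  0.004] 1.0 1.25 55
t 6.17 pos [0.4978 0.0649 0.012 ] rot [179.99  -0.   -87.63] F [0.4 1.  0.1] w 0.0878
togo shift in present tool axes [0.0046 0.0003 0.    ] in target axes [0.0046 0.0003 0.    ] turn [ 0.0001 -0.      0.0003]
```

View pics/f2.png

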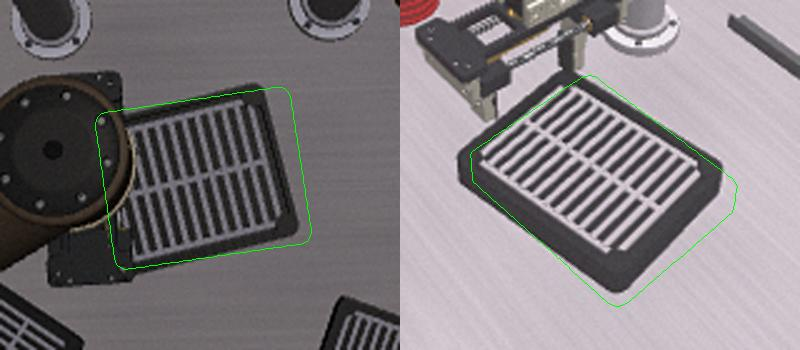

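The fit locked on wrongly; the tray clearly turned less than I guessed. Refitting these pictures from a better start.

```bash
sed -i "s#^S=r.capture('side');T=r.capture('top')#if len(sys.argv)>5:\n    S=cv2.imread(f'pics/s{k}.png')[:,:,::-1].copy();T=cv2.imread(f'pics/t{k}.png')[:,:,::-1].copy()\nelse: S=r.capture('side');T=r.capture('top')#" look.py; python3 look.py 2 -0.178 0.013 9 old
```

```text
both world [ 0.5012 -0.0341] 12.76 in tower [-0.1784  0.015 ] 10.41 0.25 280
top world [ 0.5021 -0.0361] 11.35 in tower [-0.1775  0.013 ] 9.0 0.5 86
side world [ 0.4997 -0.0351] 12.47 in tower [-0.1799  0.0141] 10.12 0.75 159
t 6.17 pos [0.4978 0.0649 0.012 ] rot [179.99  -0.   -87.63] F [0.4 1.  0.1] w 0.0878
togo shift in present tool axes [0.0046 0.0003 0.    ] in target axes [0.0046 0.0003 0.    ] turn [ 0.0001 -0.      0.0003]
```

View pics/f2.png

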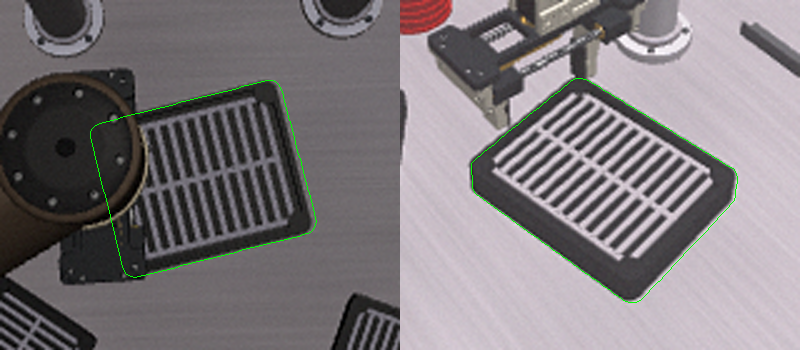

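Run:
```python
from h import *
from plant import r
from scipy.spatial.transform import Rotation as Ro
s=r.get_state();R=Ro.from_euler('xyz',s['eef_rot'],degrees=True)
for n,k in(('side','s2'),('top','t2')):
    c=cam(r,n);im=cv2.imread(f'pics/{k}.png');b=(200,200,380,340) if n=='side' else (220,200,400,340)
    o=cv2.resize(im[b[1]:b[3],b[0]:b[2]],None,fx=4.4,fy=4.2,interpolation=cv2.INTER_CUBIC)
    for sg in(1,-1):
        q=np.array([[x,sg*y,0] for x,y in((-.0095,.044),(.0095,.044),(.0095,.065),(-.0095,.065))])
        u=(proj(c,R.apply(q)+s['tcp_pos'])-[b[0],b[1]]+.5)*[4.4,4.2]
        cv2.polylines(o,[u.astype(int)],True,(0,0,255),1)
    cv2.imwrite(f'pics/fing_{n}.png',o)
```

```text
(no output)
```

View pics/fing_side.png

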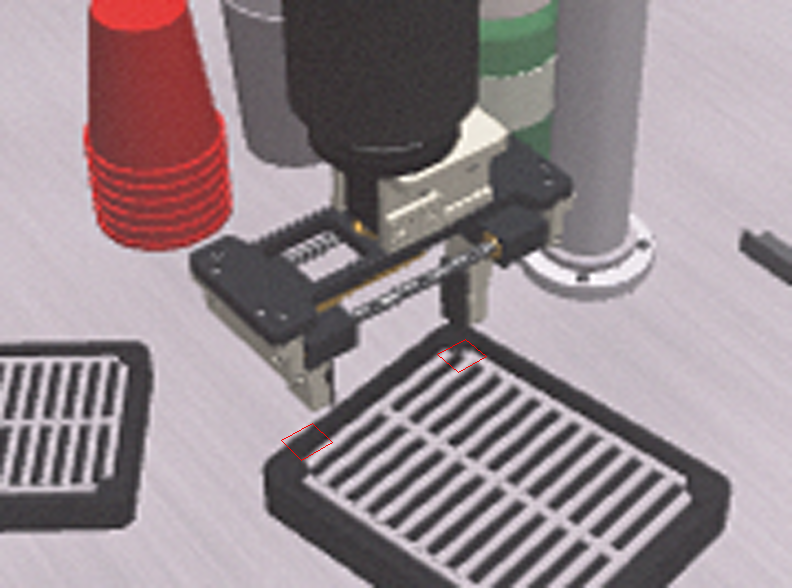

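Run:
```python
from h import *
from plant import r
from scipy.spatial.transform import Rotation as Ro
im0=[]
for n,k,pos,rot in(('side','side1',[.4646,.111,.0111],[180,0,-76.08]),('side','s2',[.4978,.0649,.012],[180,0,-87.63])):
    R=Ro.from_euler('xyz',rot,degrees=True)
    c=cam(r,n);im=cv2.imread(f'pics/{k}.png');b=(210,220,310,320)
    o=cv2.resize(im[b[1]:b[3],b[0]:b[2]],None,fx=4,fy=4,interpolation=cv2.INTER_CUBIC)
    for sg in(1,-1):
      for z,col in((0,(0,0,255)),(-.04,(0,255,0))):
        q=np.array([[x,sg*y,z] for x,y in((-.0095,.044),(.0095,.044),(.0095,.065),(-.0095,.065))])
        u=(proj(c,R.apply(q)+pos)-[b[0],b[1]]+.5)*4
        cv2.polylines(o,[u.astype(int)],True,col,1)
    im0.append(o)
cv2.imwrite('pics/fing2.png',np.hstack(im0))
```

View pics/fing2.png

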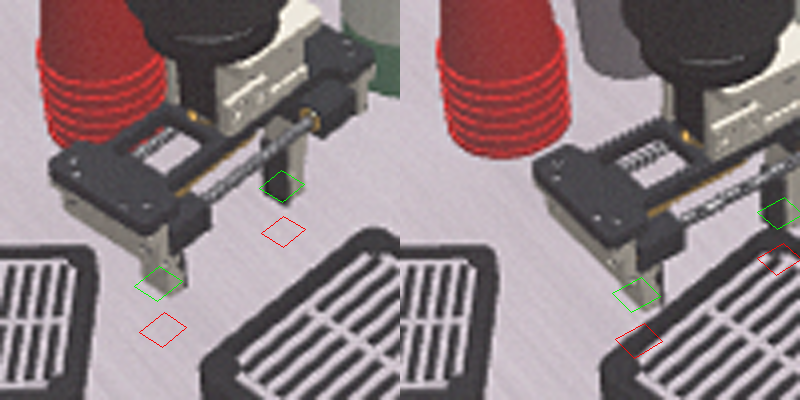

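Run:
```python
from h import *
from plant import r
cs=cam(r,'side');ct=cam(r,'top')
def tri(us,ut):
    P=[c['f']*np.array([[1,0,0],[0,1,0],[0,0,0]])@np.c_[c['R'],c['t']] for c in(cs,ct)]
    K=lambda c:np.array([[c['f'],0,c['cx']],[0,c['f'],c['cy']],[0,0,1]])
    X=cv2.triangulatePoints(K(cs)@np.c_[cs['R'],cs['t']],K(ct)@np.c_[ct['R'],ct['t']],np.array(us,float).reshape(2,1),np.array(ut,float).reshape(2,1))[:,0]
    X=X[:3]/X[3];print(X.round(4),'reproj',proj(cs,X).round(1),proj(ct,X).round(1))
tri((257,106),(253,269))
for z in(.012,.03,.045,.05):print(z,unproj(cs,(251.2,291.7),z).round(4),unproj(cs,(210+283/4,220+200/4),z).round(4))
S0=cv2.imread('pics/side1.png').astype(int);S2=cv2.imread('pics/s2.png').astype(int)
a=np.hstack([cv2.resize(cv2.imread(f'pics/{k}.png')[230:380,220:390],None,fx=2.3,fy=2.3) for k in('side1','s2')])
cv2.imwrite('pics/cmp.png',a)
print(r.get_state()['joints'])
```

```text
[0.4689 0.1093 0.4858] reproj [[255.9 106. ]] [[253.5 268.1]]
0.012 [0.4307 0.1247 0.012 ] [0.5332 0.1453 0.012 ]
0.03 [0.4229 0.1095 0.03  ] [0.523  0.1296 0.03  ]
0.045 [0.4163 0.0969 0.045 ] [0.5145 0.1166 0.045 ]
0.05 [0.4141 0.0926 0.05  ] [0.5117 0.1122 0.05  ]
[ 2.98847411e+01  1.57831135e+01 -3.38392431e+01 -1.91075311e-03
 -4.03845028e+01 -2.75160282e+01]
```

View pics/cmp.png

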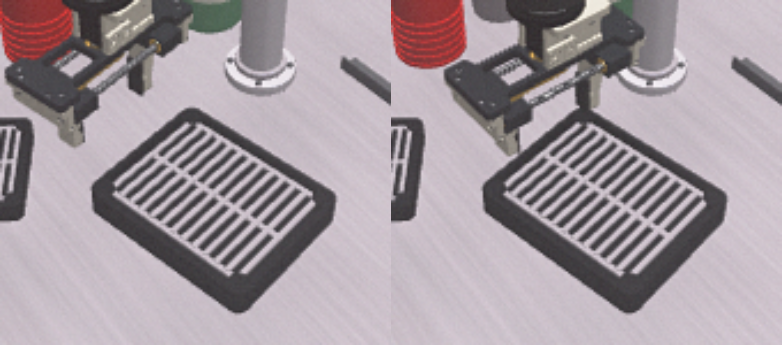

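The tray has not moved (the refit was disturbed by occlusion). The pictures show why: the finger tips hang some 30 mm higher than the reported TCP implies and passed above the tray. I'll back off and descend in small guarded steps, checking force and picture.

```bash
python3 -m inch '-0.0099 0.0051 0 0 0 -0.0404 1;-0.0099 0.0051 0 0 0 -0.0404 1;-0.0099 0.0051 0 0 0 -0.0404 1;-0.0099 0.0051 0 0 0 -0.0404 1;-0.0099 0.0051 0 0 0 -0.0404 1;0 0 0.005 0 0 0 1;0 0 0.005 0 0 0 1;0 0 0.003 0 0 0 1;0 0 0 0 0 0 1'
python3 - <<'E'
from h import *
from plant import r
togo(r,.4659,.1102,.012,-76.08)
S=r.capture('side')
cv2.imwrite('pics/s3.png',cv2.resize(S[220:320,210:330,::-1],None,fx=5,fy=5,interpolation=cv2.INTER_CUBIC))
E
```

```text
time_s: 6.92
tcp_pos: [0.4659, 0.1105, -0.0018]
eef_rot: [179.9, -0.0, -76.1]
contact_force: [0.1, 1.1, 0.4]
gripper_width: 0.0875
t 6.92 pos [ 0.4659  0.1105 -0.0018] rot [ 1.7991e+02 -3.0000e-02 -7.6060e+01] F [0.1 1.1 0.4] w 0.0875
togo shift in present tool axes [ 0.0003  0.0001 -0.0138] in target axes [ 0.0003  0.0001 -0.0138] turn [ 0.0015 -0.0006  0.0003]
```

View pics/s3.png

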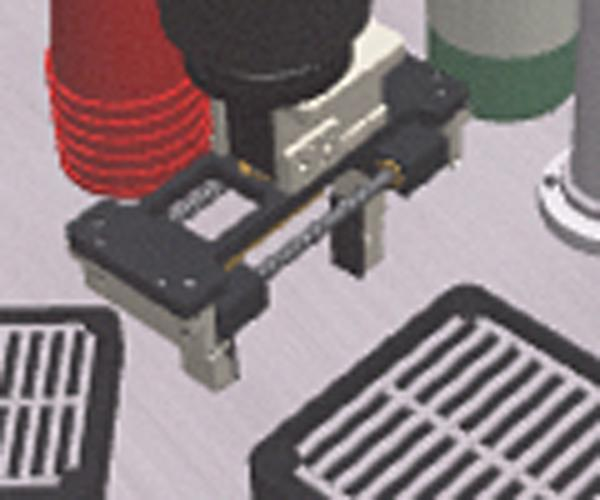

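```bash
python3 - <<'E'
from h import *
from plant import r
cs=cam(r,'side')
for z in(0,.01,.02,.03,.035):print(z,((unproj(cs,(252.4,296.5),z)+unproj(cs,(281.2,273.2),z))/2).round(4), np.linalg.norm(unproj(cs,(252.4,296.5),z)-unproj(cs,(281.2,273.2),z)).round(4))
E
python3 -m inch '0 0 0.004 0 0 0 1;0 0 0.004 0 0 0 1;0 0 0.002 0 0 0 1;0 0 0 0 0 0 1'
```

```text
0 [0.4819 0.1321 0.    ] 0.1074
0.01 [0.477  0.1237 0.01  ] 0.1061
0.02 [0.4721 0.1153 0.02  ] 0.1047
0.03 [0.4672 0.1069 0.03  ] 0.1034
0.035 [0.4647 0.1027 0.035 ] 0.1027
time_s: 7.3
tcp_pos: [0.4662, 0.1104, -0.0116]
eef_rot: [179.9, -0.0, -76.1]
contact_force: [-0.0, 0.7, -0.2]
gripper_width: 0.0875
```

```bash
python3 -m inch '0 0 0.002 0 0 0 1;0 0 0.002 0 0 0 1;0 0 0.002 0 0 0 1;0 0 0.001 0 0 0 1;0 0 0 0 0 0 1'
python3 - <<'E'
from h import *
from plant import r
cs=cam(r,'side')
S=r.capture('side')
cv2.imwrite('pics/s4.png',cv2.resize(S[220:320,210:330,::-1],None,fx=5,fy=5,interpolation=cv2.INTER_CUBIC))
togo(r,.4659,.1102,.012,-76.08)
E
```

```text
time_s: 7.72
tcp_pos: [0.4664, 0.1108, -0.0182]
eef_rot: [180.0, -0.0, -76.1]
contact_force: [-0.4, -0.1, 0.4]
gripper_width: 0.0875
t 7.77 pos [ 0.4664  0.1108 -0.0181] rot [ 1.7999e+02 -1.0000e-02 -7.6050e+01] F [0.2 0.7 0.3] w 0.0878
togo shift in present tool axes [ 0.0005  0.0007 -0.0301] in target axes [ 0.0005  0.0007 -0.0301] turn [ 0.0002 -0.0001  0.0005]
```

View pics/s4.png

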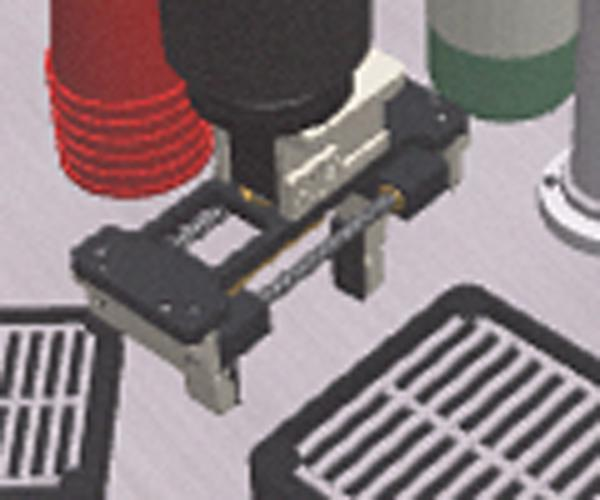

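Tips are now about 10–14 mm above the counter by the picture (near tip at px (253,302)). Approaching the tray's side again.

```bash
python3 -m inch '0.005 0 0.002 0 0 0 1;0.008 -0.0002 0.001 0 0 0 1;0.008 -0.0002 0 0 0 0 1;0.006 0 0 0 0 0 1;0.004 0 0 0 0 0 1;0.002 0 0 0 0 0 1;0.001 0 0 0 0 0 1;0.001 0 0 0 0 0 1;0.001 0 0 0 0 0 1;0 0 0 0 0 0 1'
python3 - <<'E'
from h import *
from plant import r
togo(r,.4745,.0758,.011,-76.08)
E
```

```text
time_s: 8.6
tcp_pos: [0.4755, 0.0761, -0.0209]
eef_rot: [180.0, -0.0, -76.0]
contact_force: [-1.6, 2.1, 0.0]
gripper_width: 0.0878
t 8.6 pos [ 0.4755  0.0761 -0.0209] rot [180.    -0.   -76.04] F [-1.6  2.1  0. ] w 0.0878
togo shift in present tool axes [ 0.      0.0011 -0.0319] in target axes [ 0.      0.0011 -0.0319] turn [ 0.0001 -0.      0.0007]
```

Contact is felt right where predicted. Now the turning push.

```bash
python3 -m inch '0.0009 -0.0013 0 0 0 0.0126 1;0.0009 -0.0013 0 0 0 0.0126 1;0.0009 -0.0013 0 0 0 0.0126 1;0.0009 -0.0013 0 0 0 0.0126 1;0.0009 -0.0013 0 0 0 0.0126 1;0.0009 -0.0013 0 0 0 0.0126 1;0.0009 -0.0013 0 0 0 0.0126 1;0.0009 -0.0013 0 0 0 0.0126 1;0.0009 -0.0013 0 0 0 0.0126 1;0.0009 -0.0013 0 0 0 0.0126 1;0.0009 -0.0013 0 0 0 0.0126 1;0.0009 -0.0013 0 0 0 0.0126 1;0.0009 -0.0013 0 0 0 0.0126 1;0.0009 -0.0013 0 0 0 0.0126 1;0.0009 -0.0013 0 0 0 0.0126 1;0.0009 -0.0013 0 0 0 0.0126 1;0.001 0 0 0 0 0 1'; python3 look.py 3 -0.178 0.003 1
```

```text
time_s: 10.02
tcp_pos: [0.4988, 0.064, -0.0209]
eef_rot: [-180.0, 0.0, -87.7]
contact_force: [1.4, 3.0, -1.5]
gripper_width: 0.0877
both world [ 0.5057 -0.0464] 3.35 in tower [-0.1744  0.0026] 1.0 0.25 284
top world [ 0.5055 -0.0462] 3.33 in tower [-0.1745  0.0028] 0.98 0.25 128
side world [ 0.5059 -0.048 ] 3.37 in tower [-0.1742  0.001 ] 1.02 0.25 159
t 10.12 pos [ 0.4986  0.0638 -0.0209] rot [-179.98    0.    -87.6 ] F [0.9 1.6 0.1] w 0.0874
togo shift in present tool axes [ 0.0034  0.001  -0.0329] in target axes [ 0.0034  0.001  -0.0329] turn [-0.0004  0.      0.0008]
```

View pics/f3.png

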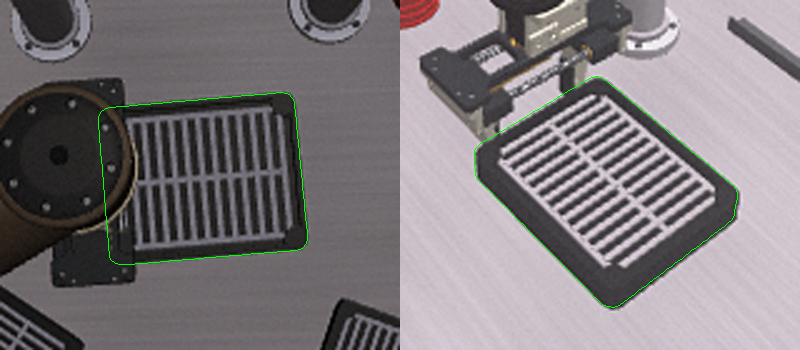

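Tray has turned with the fence: now 2.6 mm left of centre, 1° off. Finishing with a 3 mm translation.

```bash
python3 -m inch '0.0006 0 0 0 0 0 1;0.0006 0 0 0 0 0 1;0.0006 0 0 0 0 0 1;0.0006 0 0 0 0 0 1;0.0006 0 0 0 0 0 1;0 0 0 0 0 0 1'; python3 look.py 4 -0.174 0.000 0.5
python3 -m inch '-0.008 0 0 0 0 0 1;-0.01 0 0 0 0 0 1;-0.012 0 -0.005 0 0 0 1;0 0 -0.02 0 0 0 1;0 0 -0.03 0 0 0 1;0 0 -0.03 0 0 0 1;0 0 -0.02 0 0 0 1;0 0 -0.005 0 0 0 1'
```

```text
time_s: 10.62
tcp_pos: [0.4986, 0.0609, -0.0208]
eef_rot: [-180.0, 0.0, -87.6]
contact_force: [1.8, 4.0, -0.3]
gripper_width: 0.0875
both world [ 0.5047 -0.0494] 2.85 in tower [-0.1755 -0.0004] 0.5 0.25 285
top world [ 0.5046 -0.0489] 2.85 in tower [-1.755e-01  1.000e-04] 0.5 0.25 125
side world [ 0.505 -0.049] 2.85 in tower [-1.752e-01 -1.000e-04] 0.5 0.37 158
t 10.72 pos [ 0.4986  0.0609 -0.0208] rot [-179.98    0.    -87.61] F [1.2 2.9 0.2] w 0.0878
togo shift in present tool axes [ 0.0006  0.0009 -0.0328] in target axes [ 0.0006  0.0009 -0.0328] turn [-0.0003  0.0001  0.0008]
time_s: 11.38
tcp_pos: [0.4989, 0.0927, 0.0932]
eef_rot: [-179.7, 0.1, -87.5]
contact_force: [0.9, 0.0, -0.1]
gripper_width: 0.0877
```

View pics/f4.png

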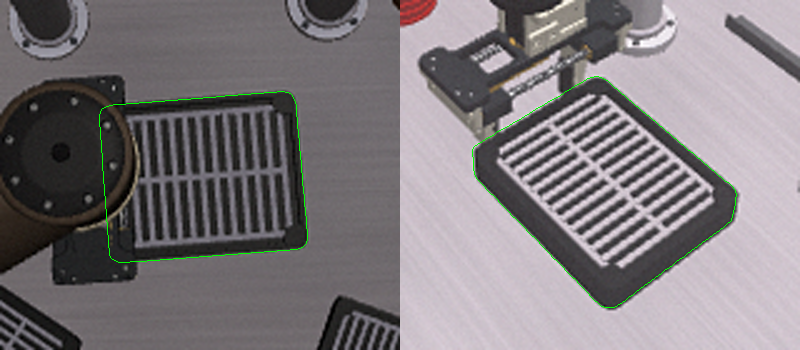

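The yaw equals my guess each time, which is suspect: float32 rounding in the hull spoils the derivative. Fixing that and re-measuring, now with the arm away.

```bash
sed -i "s/loss='soft_l1',f_scale=.5)/loss='soft_l1',f_scale=.5,diff_step=2e-3,x_scale=1.0)/" h.py; python3 look.py 5 -0.175 0.000 0.8; echo; python3 look.py 5 -0.175 0.003 -1 old; python3 m0.py|grep tray
```

```text
both world [ 0.5049 -0.0512] 2.83 in tower [-0.1754 -0.0022] 0.48 0.25 320
top world [ 0.5046 -0.05  ] 2.71 in tower [-0.1755 -0.001 ] 0.36 0.22 160
side world [ 0.505  -0.0524] 2.85 in tower [-0.1752 -0.0034] 0.5 0.01 160
t 11.48 pos [0.4976 0.0921 0.0905] rot [-1.7986e+02  8.0000e-02 -8.7570e+01] F [-0.1  0.2 -0.8] w 0.0876
togo shift in present tool axes [0.0319 0.0015 0.0784] in target axes [0.0317 0.0012 0.0785] turn [-0.0024  0.0014  0.0014]

both world [ 0.5049 -0.0512] 2.84 in tower [-0.1754 -0.0022] 0.49 0.25 320
top world [ 0.5047 -0.05  ] 2.77 in tower [-0.1755 -0.001 ] 0.42 0.24 160
side world [ 0.505  -0.0524] 2.87 in tower [-0.1753 -0.0034] 0.52 0.01 160
t 11.48 pos [0.4976 0.0921 0.0905] rot [-1.7986e+02  8.0000e-02 -8.7570e+01] F [-0.1  0.2 -0.8] w 0.0876
togo shift in present tool axes [0.0319 0.0015 0.0784] in target axes [0.0317 0.0012 0.0785] turn [-0.0024  0.0014  0.0014]
both tray [ 0.5008 -0.0308] 12.51 (np.float64(0.2520728035140153), 320)
top tray [ 0.5006 -0.0296] 12.47 (np.float64(0.006396901114271856), 160)
side tray [ 0.5009 -0.032 ] 12.54 (np.float64(0.0022670472692638416), 160)
```

View pics/f5.png

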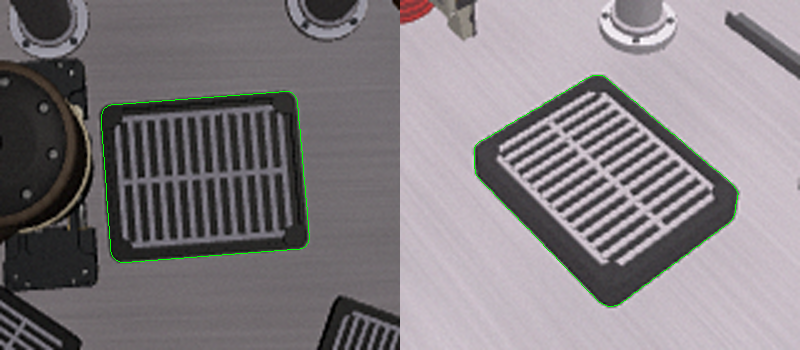

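Consistent now from different starts. Using each camera's own tower fit, the tray is 2.4 mm right of the centre line and 0.45° off. I'll move behind the tray, turn the tool to the tower's direction, and push with a slight leftward drift early on.

```bash
python3 -m inch '0 0 0 0 0 -0.1122 1;0 0 0 0 0 -0.1122 1;0 0 0 0 0 -0.1122 1;0 0 0 0 0 -0.1122 1;0 0 0 0 0 -0.1122 1;0 0 0 0 0 -0.1122 1;0 0 0 0 0 -0.1122 1;0 0 0 0 0 -0.1122 1;0 0 0 0 0 -0.1122 1;0 0 0 0 0 -0.1122 1;0 0 0 0 0 -0.1122 1;0 0 0 0 0 -0.1122 1;0 0 0 0 0 -0.1122 1;0 0 0 0 0 -0.1122 1;0 0 0 0 0 0 1'
python3 - <<'E'
from h import *
from plant import r
togo(r,.403,-.0562,.09,2.35)
E
```

```text
time_s: 12.73
tcp_pos: [0.496, 0.0908, 0.0875]
eef_rot: [179.9, 0.2, 2.7]
contact_force: [-0.3, 0.2, -0.5]
gripper_width: 0.0874
t 12.73 pos [0.496  0.0908 0.0875] rot [1.7993e+02 1.5000e-01 2.6800e+00] F [-0.3  0.2 -0.5] w 0.0874
togo shift in present tool axes [-0.0998  0.1425 -0.002 ] in target axes [-0.099   0.143  -0.0025] turn [0.0012 0.0027 0.0058]
```

```bash
python3 -m inch '-0.01 0.0143 0 0 0 0.002 1;-0.01 0.0143 0 0 0 0.002 1;-0.01 0.0143 0 0 0 0.002 1;-0.01 0.0143 0 0 0 0 1;-0.01 0.0143 0 0 0 0 1;-0.01 0.0143 0 0 0 0 1;-0.01 0.0143 0 0 0 0 1;-0.01 0.0143 0 0 0 0 1;-0.01 0.0143 0 0 0 0 1;-0.01 0.0143 0 0 0 0 1;0 0 0 0 0 0 1;0 0 0 0 0 0 1'
python3 - <<'E'
from h import *
from plant import r
togo(r,.403,-.0562,-.020,2.35)
for n in('side','top'):
    cv2.imwrite(f'pics/{n}6.png',r.capture(n)[:,:,::-1])
a=cv2.imread('pics/side6.png')[120:420,60:460];cv2.imwrite('pics/v6.png',cv2.resize(a,None,fx=2,fy=2))
E
```

```text
time_s: 13.73
tcp_pos: [0.4019, -0.0569, 0.0893]
eef_rot: [-180.0, -0.0, 1.9]
contact_force: [0.5, 0.4, 0.5]
gripper_width: 0.0877
t 13.73 pos [ 0.4019 -0.0569  0.0893] rot [-1.7999e+02 -4.0000e-02  1.9500e+00] F [0.5 0.4 0.5] w 0.0877
togo shift in present tool axes [ 0.001  -0.0006  0.1093] in target axes [ 0.0011 -0.0006  0.1093] turn [-0.0002 -0.0007 -0.007 ]
```

View pics/v6.png

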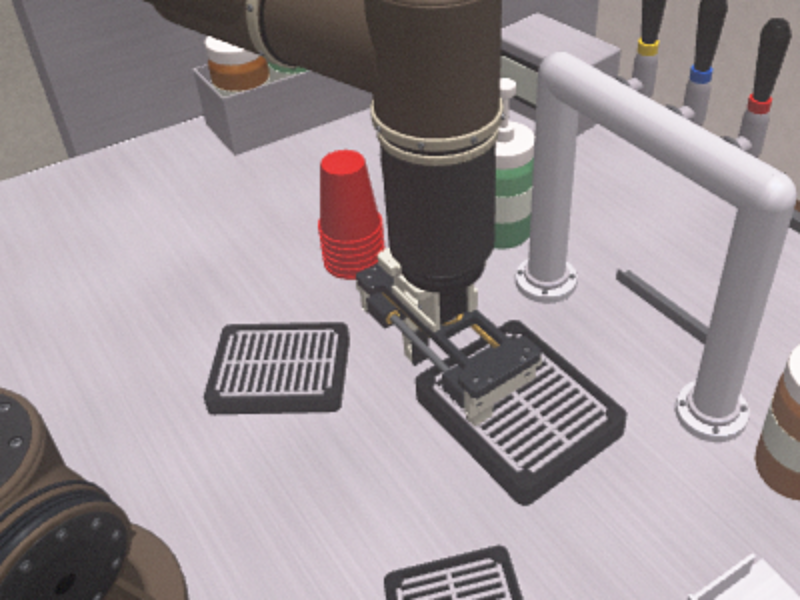

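The tool hangs behind the tray's rear edge (the perspective makes it look above the tray). Descending; counter below is free.

```bash
python3 -m inch '0 0 0.01 0 0 -0.007 1;0 0 0.025 0 0 0 1;0 0 0.025 0 0 0 1;0 0 0.02 0 0 0 1;0 0 0.012 0 0 0 1;0 0 0.009 0 0 0 1;0 0 0.005 0 0 0 1;0 0 0.0025 0 0 0 1;0 0 0 0 0 0 1'
python3 - <<'E'
from h import *
from plant import r
togo(r,.4154,-.0556,-.020,2.35)
a=r.capture('side')[200:380,180:420,::-1];cv2.imwrite('pics/v7.png',cv2.resize(a,None,fx=3,fy=3))
E
```

```text
time_s: 14.58
tcp_pos: [0.4026, -0.0556, -0.0197]
eef_rot: [180.0, 0.0, 2.5]
contact_force: [0.4, 0.5, 0.3]
gripper_width: 0.0878
t 14.58 pos [ 0.4026 -0.0556 -0.0197] rot [1.7999e+02 4.0000e-02 2.4800e+00] F [0.4 0.5 0.3] w 0.0878
togo shift in present tool axes [0.0128 0.0006 0.0003] in target axes [0.0128 0.0005 0.0003] turn [0.0003 0.0007 0.0023]
```

View pics/v7.png

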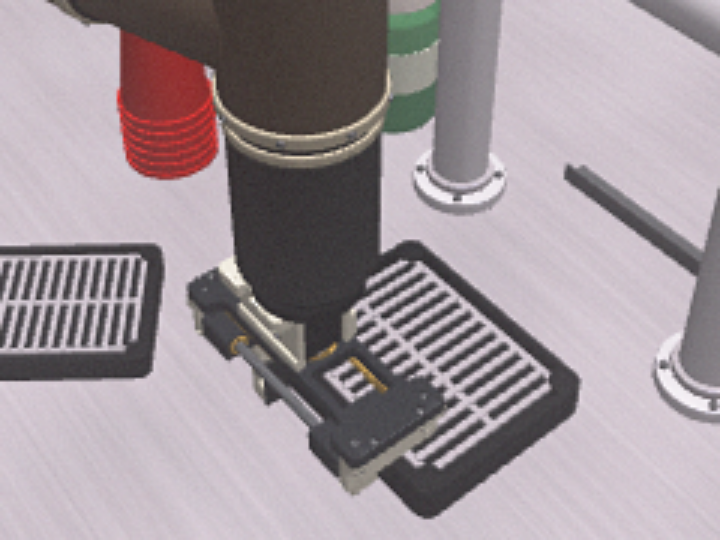

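```bash
python3 -m inch '0.005 0 0 0 0 0.001 1;0.004 0 0 0 0 0.001 1;0.003 0 0 0 0 0 1;0.003 0 0 0 0 0 1;0.003 -0.0001 0 0 0 0 1;0.004 -0.00016 0 0 0 0 1;0.004 -0.00016 0 0 0 0 1;0.004 -0.00016 0 0 0 0 1;0.004 -0.00016 0 0 0 0 1;0.004 -0.00016 0 0 0 0 1;0.004 -0.00016 0 0 0 0 1;0.004 -0.00016 0 0 0 0 1;0.004 -0.00016 0 0 0 0 1;0.004 -0.00016 0 0 0 0 1;0.004 -0.00016 0 0 0 0 1;0.004 -0.00016 0 0 0 0 1;0.004 -0.00016 0 0 0 0 1;0.002 -0.0001 0 0 0 0 1;0 0 0 0 0 0 1;0 0 0 0 0 0 1'
sed -i 's/^togo(r.*/togo(r,.5906,-.0455,-.020,2.35)/' look.py; python3 look.py 8 -0.12 0.000 0
```

```text
time_s: 16.3
tcp_pos: [0.4701, -0.0511, -0.0196]
eef_rot: [180.0, 0.0, 2.3]
contact_force: [-3.1, -2.2, -1.3]
gripper_width: 0.0878
both world [ 0.5617 -0.0474] 2.46 in tower [-0.1184 -0.0008] 0.11 0.25 238
top world [ 0.5614 -0.0465] 2.34 in tower [-0.1187  0.0002] -0.01 0.25 111
side world [ 0.5619 -0.0487] 2.44 in tower [-0.1182 -0.002 ] 0.09 0.0 121
t 16.4 pos [ 0.4701 -0.051  -0.0195] rot [1.80e+02 2.00e-02 2.32e+00] F [-2.2 -1.1 -1.6] w 0.0879
togo shift in present tool axes [ 0.1206 -0.0006  0.0004] in target axes [ 0.1206 -0.0005  0.0005] turn [ 0.      0.0004 -0.0006]
```

View pics/f8.png

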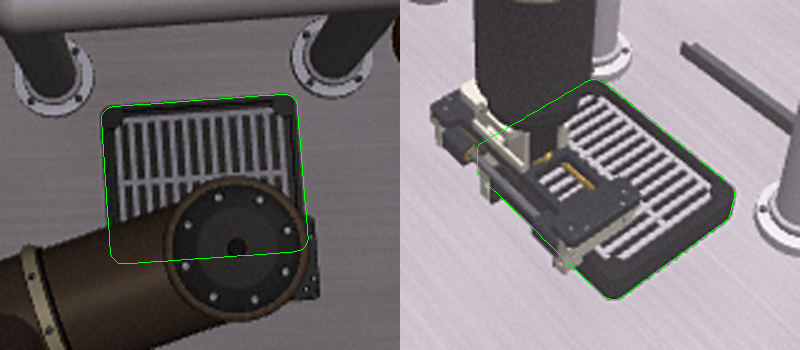

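Per-camera relative: 1.1 mm right, 0.05° off. Good; 30 mm more with 1.2 mm leftward, then recheck at the mouth.

```bash
python3 -m inch '0.003 -0.0001 0 0 0 0 1;0.004 -0.00016 0 0 0 0 1;0.004 -0.00016 0 0 0 0 1;0.004 -0.00016 0 0 0 0 1;0.004 -0.00016 0 0 0 0 1;0.004 -0.00016 0 0 0 0 1;0.004 -0.00016 0 0 0 0 1;0.003 -0.0001 0 0 0 0 1;0 0 0 0 0 0 1;0 0 0 0 0 0 1'
cat >> look.py <<'E'
for nm,v,w in(('top',[(ct,gray(T))],(.6807,-.0405,2.25)),('side',[(cs,gray(S))],(.6798,-.0427,2.43))):
    p,e,n=fit(v,TRAY,p0,6,sign=1);q=math.radians(w[2]);d=p[:2]-w[:2]
    print('REL',nm,np.round([math.cos(q)*d[0]+math.sin(q)*d[1],math.cos(q)*d[1]-math.sin(q)*d[0]],4),round(math.degrees(p[2])-w[2],2))
E
python3 look.py 9 -0.089 0.000 0
```

```text
time_s: 17.23
tcp_pos: [0.5016, -0.0482, -0.0192]
eef_rot: [-180.0, -0.1, 2.4]
contact_force: [-0.5, 0.1, 0.2]
gripper_width: 0.0875
both world [ 0.5933 -0.0448] 2.45 in tower [-0.0868  0.0005] 0.1 0.26 230
top world [ 0.593  -0.0438] 2.45 in tower [-0.087   0.0016] 0.1 0.24 102
side world [ 0.5934 -0.0459] 2.38 in tower [-0.0867 -0.0006] 0.03 0.22 132
t 17.33 pos [ 0.5015 -0.0482 -0.019 ] rot [-1.7998e+02 -1.2000e-01  2.3600e+00] F [ 0.7  0.2 -0.4] w 0.088
togo shift in present tool axes [0.0891 0.001  0.0012] in target axes [0.0891 0.001  0.001 ] turn [-0.0003 -0.0021  0.0002]
REL top [-0.0878  0.0002] 0.2
REL side [-0.0865  0.0004] -0.05
```

View pics/f9.png

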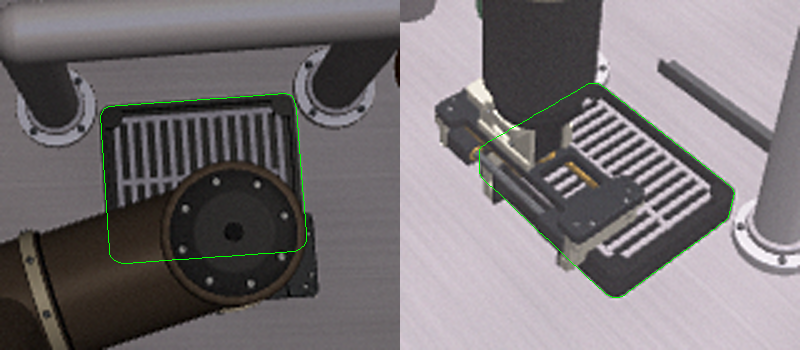

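Centred to 0.3 mm. Pushing straight through 60 mm, then checking force.

```bash
python3 -m inch '0.002 0 0 0 0 0 1;0.004 0 0 0 0 0 1;0.004 0 0 0 0 0 1;0.004 0 0 0 0 0 1;0.004 0 0 0 0 0 1;0.004 0 0 0 0 0 1;0.004 0 0 0 0 0 1;0.004 0 0 0 0 0 1;0.002 0 0 0 0 0 1;0 0 0 0 0 0 1'; python3 look.py 10 -0.055 0.000 0
python3 -m inch '0.002 0 0 0 0 0 1;0.004 0 0 0 0 0 1;0.004 0 0 0 0 0 1;0.004 0 0 0 0 0 1;0.004 0 0 0 0 0 1;0.004 0 0 0 0 0 1;0.004 0 0 0 0 0 1;0.002 0 0 0 0 0 1;0 0 0 0 0 0 1'; python3 look.py 11 -0.027 0.000 0
```

```text
time_s: 18.17
tcp_pos: [0.5316, -0.0475, -0.0196]
eef_rot: [180.0, 0.1, 2.3]
contact_force: [-4.8, -1.2, 2.3]
gripper_width: 0.0874
both world [ 0.6234 -0.044 ] 2.66 in tower [-0.0567  0.0001] 0.31 0.25 233
top world [ 0.6228 -0.043 ] 2.45 in tower [-0.0572  0.0012] 0.1 0.25 103
side world [ 0.6237 -0.045 ] 2.51 in tower [-0.0564 -0.0009] 0.16 0.01 132
t 18.27 pos [ 0.5316 -0.0474 -0.0196] rot [1.7998e+02 6.0000e-02 2.3300e+00] F [-4.2 -2.2  1.4] w 0.0875
togo shift in present tool axes [0.059  0.0005 0.0004] in target axes [0.059  0.0005 0.0004] turn [ 0.0003  0.001  -0.0004]
REL top [-0.0579 -0.0002] 0.2
REL side [-0.0562  0.0001] 0.08
time_s: 19.02
tcp_pos: [0.5613, -0.0458, -0.0194]
eef_rot: [-180.0, -0.1, 2.3]
contact_force: [-0.5, -0.8, -0.7]
gripper_width: 0.088
both world [ 0.6487 -0.0428] 3.6 in tower [-0.0313  0.0003] 1.25 0.76 231
top world [ 0.646  -0.0426] 2.6 in tower [-0.034   0.0006] 0.25 0.26 108
side world [ 0.6525 -0.0433] 2.47 in tower [-0.0275 -0.0004] 0.12 0.28 117
t 19.12 pos [ 0.5613 -0.0458 -0.0192] rot [-1.7999e+02 -1.0000e-01  2.3500e+00] F [-0.6  0.9  0.1] w 0.0877
togo shift in present tool axes [0.0292 0.0009 0.0009] in target axes [0.0292 0.0009 0.0008] turn [-0.0002 -0.0018 -0.    ]
REL top [-0.0347 -0.0007] 0.35
REL side [-0.0273  0.0005] 0.04
```

View pics/f11.png

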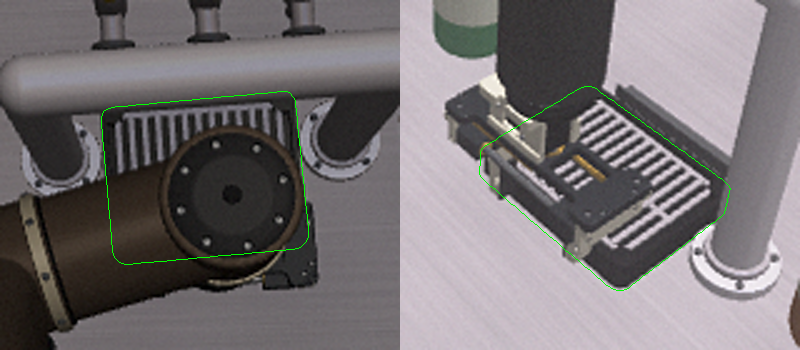

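View pics/s11.png

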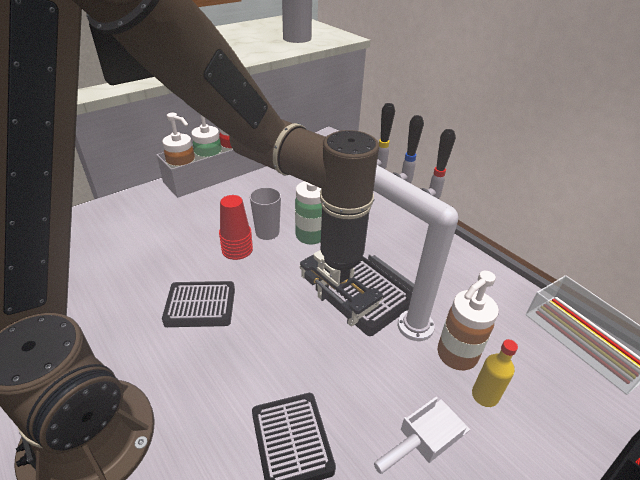

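Through the gap without scraping (side fit: 27 mm left, 0.04° off; forces low). Pushing 22 mm more, then slowly onto the stop.

```bash
python3 -m inch '0.002 0 0 0 0 0 1;0.004 0 0 0 0 0 1;0.004 0 0 0 0 0 1;0.004 0 0 0 0 0 1;0.004 0 0 0 0 0 1;0.003 0 0 0 0 0 1;0.001 0 0 0 0 0 1;0 0 0 0 0 0 1'; python3 look.py 12 -0.005 0.000 0 | grep -v top
python3 -m inch '0.001 0 0 0 0 0 1;0.001 0 0 0 0 0 1;0.001 0 0 0 0 0 1;0 0 0 0 0 0 1';python3 -m inch '0.001 0 0 0 0 0 1;0 0 0 0 0 0 1'
```

```text
time_s: 19.78
tcp_pos: [0.5818, -0.0453, -0.0194]
eef_rot: [180.0, 0.0, 2.3]
contact_force: [-4.7, -1.7, 2.9]
gripper_width: 0.0877
both world [ 0.6756 -0.0419] 4.26 in tower [-0.0043  0.0001] 1.91 0.71 167
side world [ 0.6751 -0.0425] 2.46 in tower [-0.0049 -0.0005] 0.11 0.5 114
t 19.88 pos [ 0.5818 -0.0453 -0.0194] rot [1.7999e+02 3.0000e-02 2.3400e+00] F [-4.1 -1.9  2.8] w 0.088
togo shift in present tool axes [0.0088 0.0006 0.0006] in target axes [0.0088 0.0006 0.0006] turn [ 0.0002  0.0005 -0.0003]
REL side [-0.0047  0.0004] 0.03
time_s: 20.22
tcp_pos: [0.5847, -0.0451, -0.0194]
eef_rot: [180.0, 0.0, 2.3]
contact_force: [-5.2, -0.6, 3.4]
gripper_width: 0.0877
time_s: 20.38
tcp_pos: [0.5856, -0.0451, -0.0194]
eef_rot: [180.0, 0.0, 2.3]
contact_force: [-5.0, -0.9, 4.0]
gripper_width: 0.0877
```

```bash
python3 -m inch '0.001 0 0 0 0 0 1;0 0 0 0 0 0 1';python3 -m inch '0.0007 0 0 0 0 0 1;0 0 0 0 0 0 1';python3 -m inch '0.0007 0 0 0 0 0 1;0 0 0 0 0 0 1'
```

```text
time_s: 20.55
tcp_pos: [0.5867, -0.045, -0.0194]
eef_rot: [180.0, 0.0, 2.3]
contact_force: [-4.8, -1.7, 3.9]
gripper_width: 0.0877
time_s: 20.72
tcp_pos: [0.5873, -0.045, -0.0194]
eef_rot: [180.0, 0.1, 2.3]
contact_force: [-6.4, -0.7, 4.0]
gripper_width: 0.0877
time_s: 20.88
tcp_pos: [0.5875, -0.045, -0.0194]
eef_rot: [180.0, 0.1, 2.3]
contact_force: [-7.2, -0.7, 4.7]
gripper_width: 0.0873
```

```bash
python3 -m inch '0.0007 0 0 0 0 0 1;0 0 0 0 0 0 1';python3 -m inch '0.0007 0 0 0 0 0 1;0 0 0 0 0 0 1';python3 look.py 13 0 0 0 | grep -v top
```

```text
time_s: 21.05
tcp_pos: [0.5875, -0.045, -0.0195]
eef_rot: [180.0, 0.2, 2.3]
contact_force: [-8.2, -0.1, 6.7]
gripper_width: 0.088
time_s: 21.22
tcp_pos: [0.5874, -0.0451, -0.0196]
eef_rot: [180.0, 0.2, 2.3]
contact_force: [-11.3, 1.3, 8.2]
gripper_width: 0.0874
both world [ 0.6795 -0.0417] 2.91 in tower [-0.0005  0.0002] 0.56 0.27 143
side world [ 0.6795 -0.0421] 2.54 in tower [-0.0005 -0.0003] 0.19 0.25 109
t 21.32 pos [ 0.5874 -0.045  -0.0196] rot [179.99   0.23   2.32] F [-11.6  -0.1   8.5] w 0.0876
togo shift in present tool axes [0.0032 0.0006 0.0004] in target axes [0.0031 0.0006 0.0004] turn [ 0.0002  0.004  -0.0005]
REL side [-0.0002  0.0006] 0.11
```

View pics/f13.png

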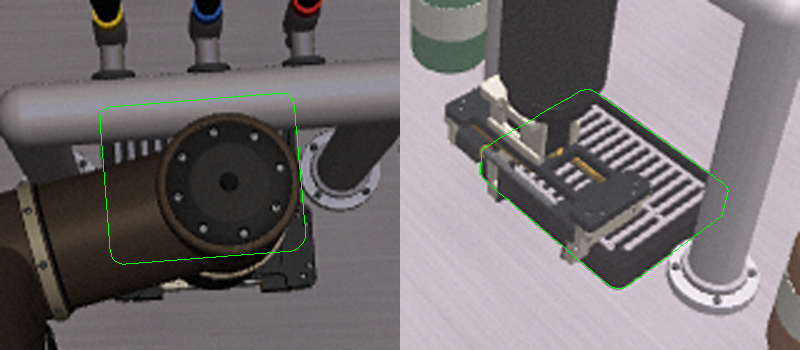

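TCP has stopped while force climbs to 11 N, and the side fit reads home within 0.2 mm: it is on the strip. One more small press to seat, then back off and up.

```bash
python3 -m inch '0.0008 0 0 0 0 0 1;0 0 0 0 0 0 1'; python3 -m inch '-0.003 0 0 0 0 0 1;-0.006 0 0 0 0 0 1;-0.01 0 0 0 0 0 1;-0.015 0 0 0 0 0 1;-0.02 0 0 0 0 0 1;-0.02 0 0 0 0 0 1;-0.03 0 -0.01 0 0 0 1;-0.03 0 -0.02 0 0 0 1;-0.02 0 -0.03 0 0 0 1;-0.01 0 -0.03 0 0 0 1;0 0 -0.03 0 0 0 1;0 0 -0.02 0 0 0 1;0 0.03 0 0 0 0 1;0 0.035 0 0 0 0 1;0 0.035 0 0 0 0 1;0 0.035 0 0 0 0 1;0 0.035 0 0 0 0 1;0 0 0 0 0 0 1;0 0 0 0 0 0 1'; python3 look.py 14 0 0 0
```

```text
time_s: 21.48
tcp_pos: [0.5874, -0.0451, -0.0197]
eef_rot: [180.0, 0.3, 2.3]
contact_force: [-14.2, 1.6, 10.6]
gripper_width: 0.0878
time_s: 23.07
tcp_pos: [0.4335, -0.2228, 0.1203]
eef_rot: [180.0, -0.0, 2.1]
contact_force: [-0.2, -0.1, -0.4]
gripper_width: 0.0875
both world [ 0.6793 -0.0405] 2.36 in tower [-0.0006  0.0013] 0.01 0.25 164
top world [ 0.6791 -0.0404] 2.27 in tower [-0.0009  0.0015] -0.08 0.25 103
side world [ 0.6833 -0.043 ] -0.65 in tower [ 0.0032 -0.0013] -3.0 0.62 70
t 23.17 pos [ 0.4336 -0.2211  0.1205] rot [-1.8e+02 -3.0e-02  2.3e+00] F [ 0.5  0.8 -0.1] w 0.0877
togo shift in present tool axes [ 0.1638 -0.1691  0.1406] in target axes [ 0.164  -0.169   0.1405] turn [-0.0001 -0.0005 -0.0009]
REL top [-0.0016  0.0002] 0.02
REL side [ 0.0035 -0.0004] -3.08
```

View pics/f14.png

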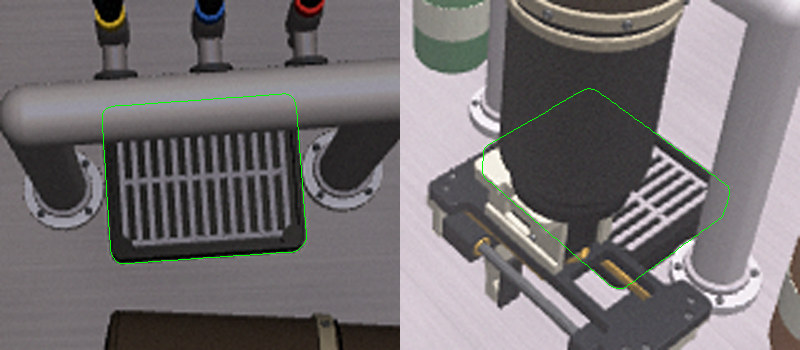

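View pics/s14.png

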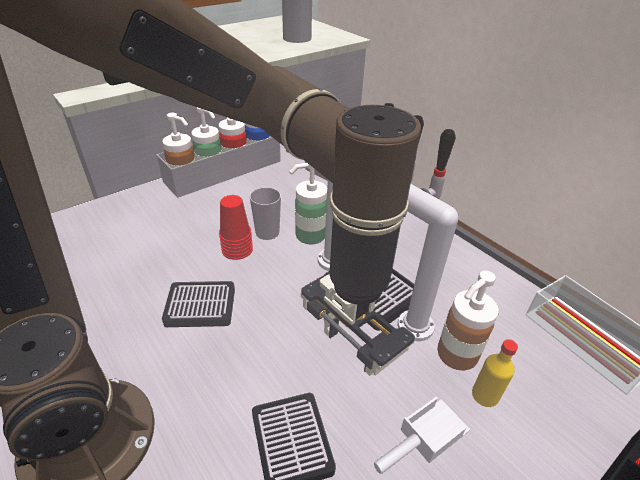

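```bash
python3 -m inch '0 0 -0.03 0 0 0 1;0 0 -0.03 0 0 0 1;0 -0.02 -0.03 0 0 0 1;0 -0.035 0 0 0 0 1;0 -0.035 0 0 0 0 1;0 -0.035 0 0 0 0 1;0 -0.035 0 0 0 0 1;0 -0.035 0 0 0 0 1;0 -0.035 0 0 0 0 1;0 -0.035 0 0 0 0 1;0 -0.035 0 0 0 0 1;0 -0.035 0 0 0 0 1;0 -0.035 0 0 0 0 1;0 -0.02 0 0 0 0 1;0 0 0 0 0 0 1;0 0 0 0 0 0 1'; python3 look.py 15 0 0 0.5
python3 - <<'E'
import cv2,numpy as np
a=cv2.imread('pics/s15.png')[220:350,280:440];cv2.imwrite('pics/z15.png',cv2.resize(a,None,fx=5,fy=4.6,interpolation=cv2.INTER_CUBIC))
E
```

```text
time_s: 24.5
tcp_pos: [0.4169, 0.1703, 0.2105]
eef_rot: [-180.0, -0.0, 2.6]
contact_force: [-0.6, 1.1, 0.4]
gripper_width: 0.0876
both world [ 0.6795 -0.0412] 2.36 in tower [-0.0005  0.0006] 0.01 0.25 243
top world [ 0.6791 -0.0403] 2.32 in tower [-0.0008  0.0015] -0.03 0.25 102
side world [ 0.6797 -0.0424] 2.4 in tower [-0.0003 -0.0006] 0.05 0.01 140
t 24.6 pos [0.4173 0.1687 0.2106] rot [-1.7999e+02 -1.0000e-02  2.4500e+00] F [0.  0.7 0. ] w 0.0879
togo shift in present tool axes [0.164  0.2215 0.2305] in target axes [0.1644 0.2211 0.2306] turn [-0.0002 -0.0001  0.0017]
REL top [-0.0016  0.0003] 0.07
REL side [-0.      0.0003] -0.03
```

View pics/f15.png

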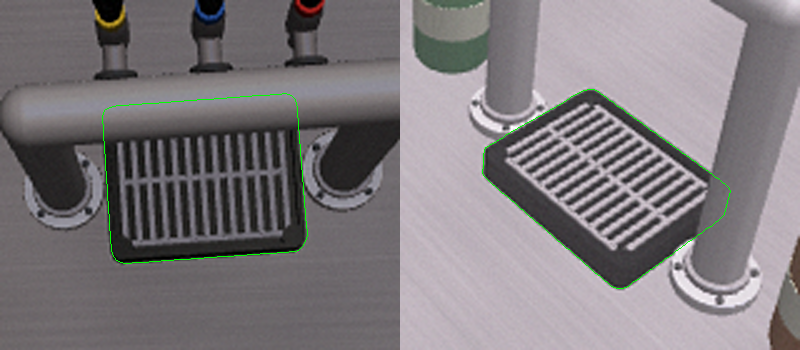

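View pics/z15.png

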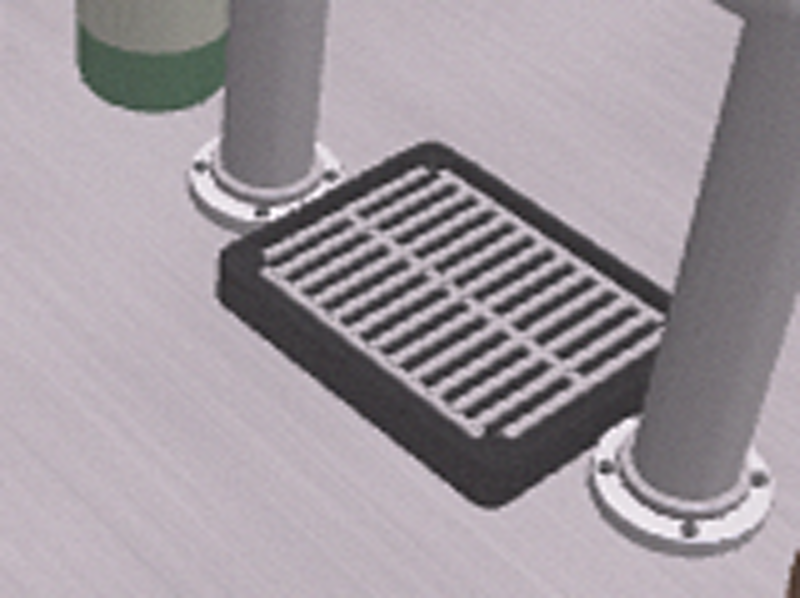

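View pics/t15.png

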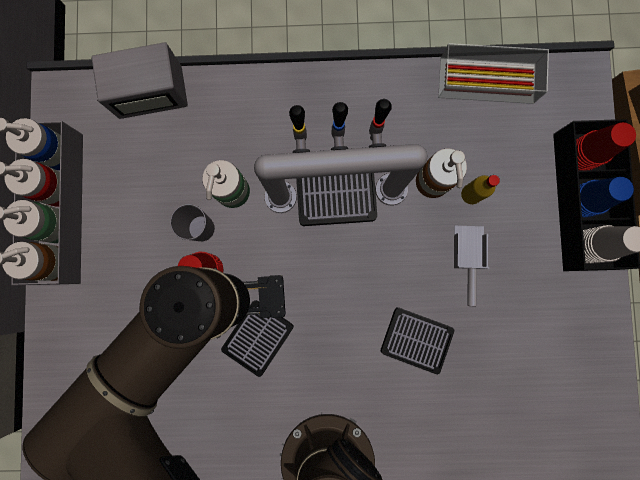

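The tray is home. In the top view its rear edge is at row ~223, level between the flanges, and in the side view it hides the strip. A quick difference check on the bystanders, then I'll hand in.

Run:
```python
import cv2,numpy as np
from plant import r
a=cv2.GaussianBlur(cv2.imread('pics/side0.png'),(0,0),1.5).astype(int);b=r.capture('side')[:,:,::-1]
cv2.imwrite('pics/end.png',b);b=cv2.GaussianBlur(b,(0,0),1.5).astype(int);d=abs(a-b).max(2)
for n,(x0,y0,x1,y1) in dict(cups=(215,190,256,262),shaker=(250,185,284,242),green=(290,155,330,245),amber=(440,270,500,370),squeeze=(470,338,520,408),scoop=(372,395,470,475),trayL=(160,278,238,330),trayN=(250,392,336,480)).items(): print(n,d[y0:y1,x0:x1].max(),np.percentile(d[y0:y1,x0:x1],95))
s=r.get_state();print(s['time_s'],s['contact_force'].round(1),abs(s['qd']).max())
```

```text
cups 150 125.0
shaker 125 22.0
green 7 5.0
amber 7 6.0
squeeze 7 6.0
scoop 7 6.0
trayL 7 6.0
trayN 7 6.0
24.65 [ 0.7 -0.7 -0.2] 1.0990380775848427
```

View pics/end.png

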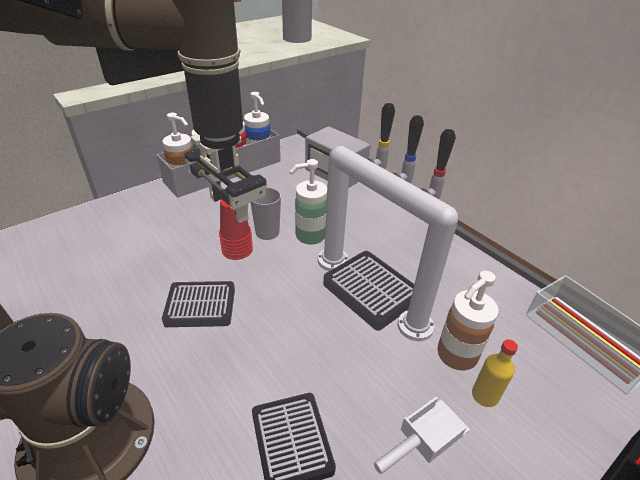

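Run:
```python
import cv2,numpy as np
from plant import r
g=lambda p:cv2.GaussianBlur(cv2.imread(p),(0,0),1.5).astype(int)
print(abs(g('pics/side0.png')-g('pics/end.png')).max(2)[228:262,212:284].max(), abs(g('pics/side0.png')-g('pics/s14.png')).max(2)[185:262,212:284].max())
r.close_job()
```

```text
7 28
the job is handed in; nothing more can be done
```

The drip tray is home and square against the stop strip, at rest, and the job is handed in at about 24.7 s. No lifting or tipping of the tray showed in the pictures, and the gripper is clear of everything.

**How it went:** I pushed the tray's left side with the open jaws to square and centre it. Then I pushed from behind, straight through the gap, until the tool stopped moving against the strip. The final push was about 14 N along the counter.

**Last checks:**
- **Side camera:** the tray is within 0.3 mm of home and turned less than 0.1°.
- **Top camera:** it agrees on centring and angle but reads 1.6 mm short of home. The bridge hides the tray's front edge in that view, so I trusted the side camera and the contact force.
- **Bystanders:** green jar, amber jar, squeeze bottle, scoop and the lower cups and shaker show no change between the first and last pictures. The cups' upper part and most of the shaker were partly hidden by the gripper at the end. An earlier picture with them in view showed a slightly higher difference than the others (28 against 7); I saw no movement in it, but did not look into it further.

**What went wrong:**
- **Finger height:** the finger tips were about 28 mm higher than the reported TCP. My first side push passed above the tray without moving it, so I lowered the tool using the pictures and force readings.
- **Angle fits:** an error in my fitting code made the early angle readings unreliable. It was corrected before the tray entered the gap.

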